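# Unload the ratchet clamp of an implant practice bench

### The arm

A 6-joint arm with a two-finger parallel gripper is mounted at the origin on the work surface. World frame = base frame: x ahead of the robot, y to its left, z up, the work surface at z = 0. Lengths are in m, angles in degrees, forces in N, time in s.
With the tool pointing down it reaches from about 0.375 to 0.75 m from the base axis. Payload 9 kg.
Tool frame: the origin (TCP) lies at the very end of the fingers, on their centre line; the grasp point (between the pads) lies 19 mm behind it; z points along the fingers, y is the direction in which the jaws open and shut (so a half turn about z gives the same grasp; the last joint's range is limited). The gripper opens to 85 mm and grips with 20 to 120 N. Pads are 22 mm wide; open, the fingers measure 114 mm over their backs; the gripper's body (76 mm by 85 mm) begins 54 mm behind the grasp point. The pads swing forward as they close: fully open they stand 13 mm farther back than shut.
Start: joints at [-85.812, 5.964, 5.575, 89.605, 0, 77.527], TCP at [0.172, -0.575, 0.231] pointing down, gripper open.
Joint ranges: [-171.21, 171.21], [-48.23, 106.86], [-62.78, 66.21], [-105.2, 120.99], [-86.42, 89.51], [-180, 180]. Speed limits (degrees/s): [127.2, 127.2, 147.25, 180, 180, 180].

### API

Orientations are given as [roll, pitch, yaw] about the fixed x, y, z axes, in that order (R = Rz(yaw) Ry(pitch) Rx(roll)).
In Python, from bench import ctrl gives the robot as it stands.
- The arm moves only by the tool carry_out, never from a script. Its arguments are lists of equal length, an entry for each row: "travel": the shift along the tool's x, y, z in m, a list of three; "rotation": the turn, a rotation vector about the tool's x, y, z in degrees, a list of three; "hand": the opening, from 0 (shut) to 1 (fully open). A call has 1 to 8 rows; each row shifts and turns the commanded pose from where the row before left it, along the tool's axes as they then stand; what a row does not reach is not made up. A row lasts 1/12 s, in which the tool goes at most 41.7 mm and 7.16 degrees, less where a joint would pass 70% of its speed; a pose out of reach is approached as far as the arm can. A call with a gripper value outside its range is refused whole. The fingers move at their own pace and stop on an object; "grip_force" is the grip in N (left out, the last holds). Time passes only in rows, so rows that do not move let the fingers close. It gives the time, the measured TCP pose, the force and the opening at its end, in the units of the state.
- ctrl.observe(): the state, without advancing time (a new reading comes with each control period).
- ctrl.get_image(name): name is "scene" or "top"; returns the picture (420x560x3 uint8, red, green, blue); there is no depth.
- ctrl.camera_info(name): a dict with "fov_y" (degrees; the focal length in pixels is half the picture's height over the tangent of half this angle, whatever the lens; pixels are square), "cx", "cy" (the principal point, pixels), "k1" (the pictures are not rectified: a ray, as slopes to the right and down, at radius r is drawn at 1 + k1 r^2 times it, then the intrinsics apply), "R" (3x3) and "t" (3): a world point X has camera coordinates R X + t. Camera axes: x right, y down, z forward; pixel columns grow to the right and rows downward; lengths in m; the calibration is good to about 2 mm. A picture is of the moment at which its call begins. camera_info takes no time and is no camera call.
- ctrl.close_job(): hands the job in, once; it reports no verdict.
The state is a dict: "t": time; "joints": joint angles; "qvel": joint speeds; "joint_efforts": joint torques, N m; "eef_pos": TCP position; "tcp_rot": TCP orientation; "wrist_force": force on the tool from outside, world axes, zero at the start; "wrist_torque": the same for the moment, N m; "grip_width": finger opening in m.
Only numpy, scipy, OpenCV 4.12 (cv2) and the standard library are available. Lean on these libraries where they do the work, as an engineer would, in place of code of your own. Each camera call takes 0.05 s, during which the arm holds its last target.

### The job

The practice session is over: empty the ratchet clamp. First turn both blue stop knobs until their orange struts have swung outwards to their end stops, then tip the holding pawl up and right back off the ratchet wheel and turn the wheel backwards (anticlockwise from above) to its end stop so that the jaw opens fully. Then move every practice block from the clamp into the green tray, and last of all swing the pawl back down into the wheel, leaving the cup, the instrument kit and the bottle where they stand.

Things in the scene. Friction and masses are not known exactly. Their poses are not given: they have to be found in the camera images.
- clamp: Ratchet bench clamp, fixed for the run: dark deck 285 x 240 mm, top 12 mm above the bench. Origin: on the bench under the deck; x runs from pawl and wheel to the blocks (away from the robot at yaw 0), y left, z up. Deck spans x -193..+93, y -120..+120 mm.
- row_mid (a point): Middle of the row of blocks, on the deck (clamp x = 45, y = 0, z = 12 mm); axes as the clamp. The blocks stand along y between a fixed jaw (25..43 mm to +x of here, top at z = 30 mm above the bench) and the moving jaw (15..37 mm to -x of here when closed, z 24..42 mm, 170 mm long, reaching over the blocks' feet). Cheeks 14 mm high close the row's ends at y = +-82 mm.
- jaw_face (a point): Top edge of the moving jaw's front face, at its middle (z = 42 mm). Moves 24 mm in the clamp's -x from closed to open; driven only by the wheel (11.5 mm per rad).
- stop_left (a joint): Left stop (at clamp x = -38, y = +78 mm): 0 = its orange strut points at the jaw (+x) and props it shut, 1.4 rad = end stop, strut swung outwards (+y). Turns ANTICLOCKWISE from above as the value grows; light friction 0.1 N m, stays where left. Starts at 0 to 0.12.
- stop_left_grip (a point): Grip point of the left stop knob, on its vertical axis, 62 mm above the bench: an upright blue bar 36 mm long (point x, the same way as the strut) x 13 mm thick (point y), z 40..76 mm. The point turns with the knob.
- stop_right (a joint): Right stop (clamp x = -38, y = -78 mm): 0 = strut points at the jaw (+x), 1.4 rad = end stop, strut swung outwards (-y). Turns CLOCKWISE from above as the value grows; friction 0.1 N m. Starts at 0 to 0.12.
- stop_right_grip (a point): Grip point of the right stop knob; same bar as the left: 36 mm along point x, 13 mm along point y, z 40..76 mm, point at 62 mm.
- pawl (a joint): Brass holding pawl: 0 = nose down between the wheel's teeth (locks the wheel against turning back), grows as the nose is lifted, 1.7 rad = tipped right back to its stop. Nose clears the teeth above 0.3 rad. Stiff hinge (0.06 N m): stays at any angle it is left at. Tip it back beyond 1.3 rad: short of that its raised nose is in the way of a gripper at the wheel.
- pawl_hinge (a point): Pawl's hinge point, fixed on the clamp at x = -152, y = 0, z = 34 mm. The hinge axis is horizontal along the clamp's y. From it the pawl runs 52 mm in the clamp's +x to its nose when down.
- pawl_grip (a point): Centre of the yellow roller on the pawl to hold it by: radius 10 mm, 18 mm long along the clamp's y, flat ends (pinch across these 18 mm). It sits 46.7 mm from the hinge point: 32 mm in +x and 34 mm up at pawl = 0 (68 mm above the bench), moving up and back (-x) about the hinge as the pawl is lifted.
- wheel (a joint): Ratchet wheel, vertical axis at clamp x = -65, y = 0: 0 = jaw closed, 2.094 rad = end stop, jaw open. Grows ANTICLOCKWISE from above (backwards); blocked by the pawl while this is down and by the struts. Friction 0.08 N m, stays where left. 9 teeth out to radius 46 mm, tops at z = 36 mm; at the end stop a gap faces the pawl again.
- wheel_grip (a point): Grip point on the wheel's axis, 62 mm above the bench: an upright red bar 40 mm long (point x) x 14 mm thick (point y), z 34..78 mm. Turns with the wheel.
- tray: Green open tray, fixed for the run, outside 228 (x) x 168 (y) x 28 mm high, walls and floor 4 mm. Origin: centre of its underside.
- block1: Cream practice block with a pink top and a small steel screw head, 72 mm tall, 180 g: heavy steel foot 44 (x) x 34 (y) x 10 mm, column above it 28 (x) x 24 (y) mm. Origin: centre of the foot's underside, z up the column. In the clamp its x is the clamp's x. Two to four blocks are present, in places 38 mm apart. Take it by the top of the column, across its x.
- block2: Cream practice block with a pink top and a small steel screw head, 72 mm tall, 180 g: heavy steel foot 44 (x) x 34 (y) x 10 mm, column above it 28 (x) x 24 (y) mm. Origin: centre of the foot's underside, z up the column. In the clamp its x is the clamp's x. Two to four blocks are present, in places 38 mm apart. Take it by the top of the column, across its x.
- block3: Cream practice block with a pink top and a small steel screw head, 72 mm tall, 180 g: heavy steel foot 44 (x) x 34 (y) x 10 mm, column above it 28 (x) x 24 (y) mm. Origin: centre of the foot's underside, z up the column. In the clamp its x is the clamp's x. Two to four blocks are present, in places 38 mm apart. Take it by the top of the column, across its x.
- block4: Cream practice block with a pink top and a small steel screw head, 72 mm tall, 180 g: heavy steel foot 44 (x) x 34 (y) x 10 mm, column above it 28 (x) x 24 (y) mm. Origin: centre of the foot's underside, z up the column. In the clamp its x is the clamp's x. Two to four blocks are present, in places 38 mm apart. Take it by the top of the column, across its x.
- cup: White paper cup, 74 mm across, 88 mm high, bystander. Origin: centre of its underside.
- kit: White instrument kit box with rows of small pins, 70 x 120 x 44 mm, bystander. Origin: centre of its underside.
- rinse: White bottle with blue cap, 52 mm across, 130 mm high, bystander. Origin: centre of its underside.

How it is judged:
By the outcome, as a careful person would: the job done as asked, in the order asked, and still so for the second after the job is handed in, with the robot touching nothing.
Of block1, block2, block3, block4 only 2 to 4 are there at a start; the rules pass over those that are not, and their reading is None.
At some moment in a run one of block1, block2, block3, block4 may be knocked a few centimetres aside while the robot is not near it.
Once in a run the grip may slacken for a moment while it holds something.
It also fails if it takes over 210 s, if anything falls off the work surface, if the arm or the gripper's body presses on something with over 40 N, if the wrist force passes 120 N, or if a joint passes its speed limit or range.

## Working session

There is one attempt and no reset: what is moved stays moved. The work goes in short steps, Python scripts to look and compute and a tool call to move; the robot and the scene stay as the last step left them, time stands still between calls to the robot, and variables do not carry over. Pictures are saved under pics/ and viewed, and the job is handed in when it is done.

Besides the shell and the picture viewer there is one more tool, called as name(argument=value, ...) on one line, values as JSON. carry_out: Moves the arm, as the interface text tells. Its arguments: {"type":"object","properties":{"travel":{"type":"array"},"rotation":{"type":"array"},"hand":{"type":"array"},"grip_force":{"type":"number"}},"required":["travel","rotation","hand"]}

```bash
mkdir -p pics; ls; python3 - <<'E'
from bench import ctrl
import cv2,json
print(ctrl.observe())
for n in("scene","top"):
    print(n,ctrl.camera_info(n))
    cv2.imwrite(f"pics/{n}0.png",cv2.cvtColor(ctrl.get_image(n),cv2.COLOR_RGB2BGR))
E
```

```text
pics
{'t': 0.0, 'joints': array([-8.58118788e+01,  5.99810597e+00,  5.52657568e+00,  8.96068321e+01,
        4.51417512e-04,  7.75282131e+01]), 'qvel': array([ 0.00199496, -0.02971629,  0.02572746,  0.04985206,  0.00820564,
       -0.04630316]), 'joint_efforts': array([ 5.02720959e-04, -5.56933093e+01,  5.03647864e+01,  1.67931255e-02,
       -3.37124975e-04,  7.60165904e-06]), 'eef_pos': array([ 0.17201446, -0.57444759,  0.23052294]), 'tcp_rot': array([-1.79923584e+02, -1.73638059e-02,  1.66598962e+01]), 'wrist_force': array([ 0.58264536, -0.07304484,  0.06220215]), 'wrist_torque': array([ 0.04500834, -0.03436892,  0.00372495]), 'grip_width': 0.08522578220257161}
scene {'fov_y': 49.16545068537357, 'cx': 275.5143053827021, 'cy': 214.90110564522573, 'k1': -0.11718395942119779, 'R': array([[ 0.80412481,  0.59438944, -0.00919174],
       [ 0.39579502, -0.54686347, -0.73775785],
       [-0.4435421 ,  0.58961134, -0.67500286]]), 't': array([-0.47151611, -0.20783353,  1.07045302])}
top {'fov_y': 57.8037183840154, 'cx': 274.41585741033884, 'cy': 215.87810076615136, 'k1': -0.07670772589233361, 'R': array([[-0.02068022, -0.99892585, -0.04146645],
       [-0.98929328,  0.02643873, -0.14352633],
       [ 0.14446849,  0.03805433, -0.98877739]]), 't': array([0.0237995 , 0.63088446, 0.69198997])}
```

View pics/scene0.png

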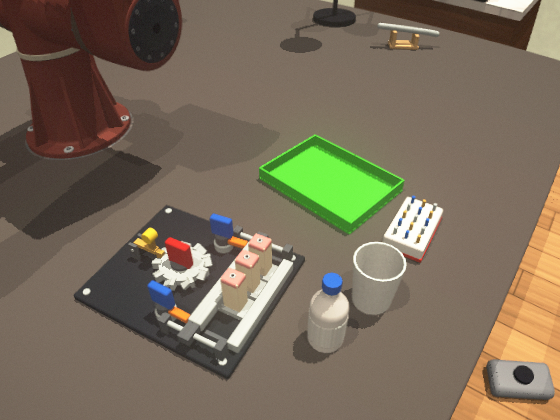

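View pics/top0.png

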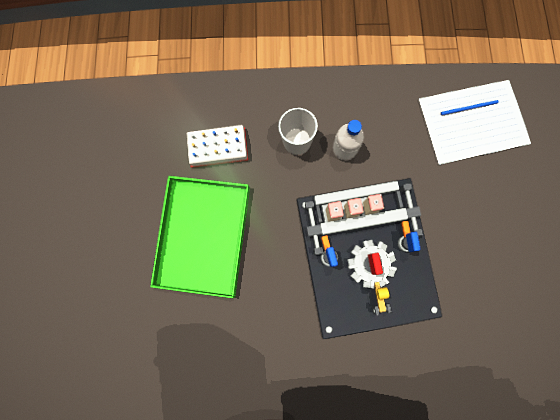

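```bash
cat > h.py <<'E'
import numpy as np,cv2
from bench import ctrl
from scipy.optimize import least_squares
from scipy.spatial.transform import Rotation as Rn
def cam(n):
    c=ctrl.camera_info(n); f=210/np.tan(np.radians(c['fov_y']/2)); return c,f
def proj(n,X):
    c,f=cam(n); P=np.atleast_2d(X)@np.array(c['R']).T+c['t']; s=P[:,:2]/P[:,2:]
    s=s*(1+c['k1']*(s**2).sum(1,keepdims=True)); return s*f+[c['cx'],c['cy']]
def ray(n,u):
    c,f=cam(n); d=(np.array(u,float)-[c['cx'],c['cy']])/f; s=d.copy()
    for _ in range(20): s=d/(1+c['k1']*(s@s))
    R=np.array(c['R']); return -R.T@c['t'], R.T@np.array([s[0],s[1],1])
def atz(n,u,z):
    o,d=ray(n,u); return o+d*(z-o[2])/d[2]
def T2(p,X):  # pose x,y,yaw(deg)
    a=np.radians(p[2]); X=np.atleast_2d(np.array(X,float)); c,s=np.cos(a),np.sin(a)
    return np.c_[p[0]+c*X[:,0]-s*X[:,1],p[1]+s*X[:,0]+c*X[:,1],X[:,2]]
def snap(n,name,box=None,k=1):
    im=cv2.cvtColor(ctrl.get_image(n),cv2.COLOR_RGB2BGR)
    cv2.imwrite(f"pics/{name}_raw.png",im)
    if box: x0,y0,x1,y1=box; im=im[y0:y1,x0:x1]
    if k!=1: im=cv2.resize(im,None,fx=k,fy=k,interpolation=cv2.INTER_CUBIC)
    cv2.imwrite(f"pics/{name}.png",im)
E
python3 - <<'E'
import cv2
a=cv2.imread("pics/top0.png")[170:345,285:450]; cv2.imwrite("pics/t0c.png",cv2.resize(a,None,fx=3.4,fy=3.4,interpolation=2))
a=cv2.imread("pics/scene0.png")[200:370,70:310]; cv2.imwrite("pics/s0c.png",cv2.resize(a,None,fx=3.3,fy=3.3,interpolation=2))
E
```

```text
(no output)
```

View pics/t0c.png

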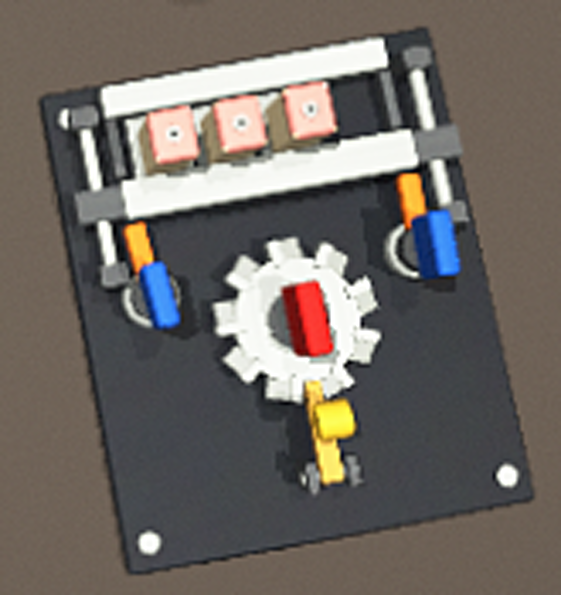

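View pics/s0c.png

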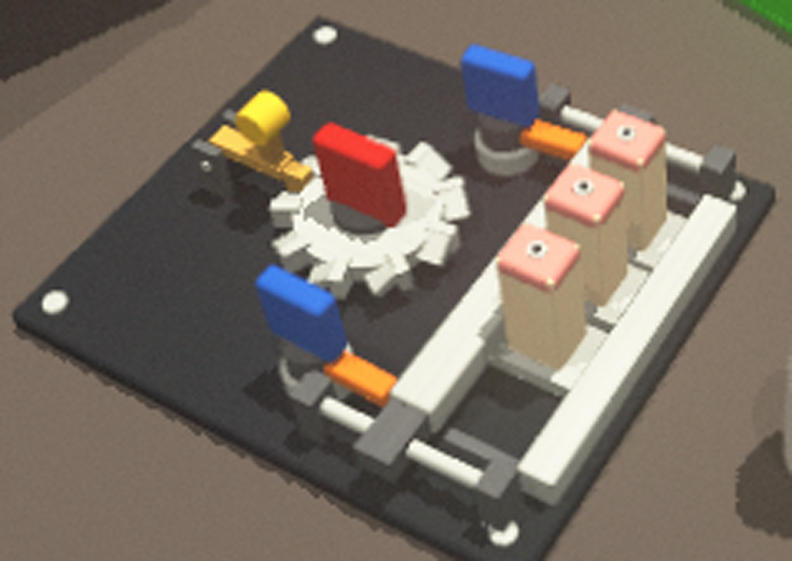

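```bash
cat > fit.py <<'E'
from h import *
C=np.array([[.093,.12,.012],[.093,-.12,.012],[-.193,-.12,.012],[-.193,.12,.012]])
t=np.array([[42,97],[427,29],[534,496],[130,573]])/3.4+[285,170]
s=np.array([[776,188],[15,318],[320,17]])/3.3+[70,200]
Cs=C[[0,2,3]]
ft=lambda p:(proj("top",T2(p,C))-t).ravel()
fs=lambda p:(proj("scene",T2(p,Cs))-s).ravel()
for f in(ft,fs,lambda p:np.r_[ft(p),fs(p)]):
    r=least_squares(f,[.5,-.2,5],x_scale=[.1,.1,10]); print(r.x.round(4),r.fun.round(1))
p=r.x
inv=lambda w:(np.array([[np.cos(np.radians(p[2])),np.sin(np.radians(p[2]))],[-np.sin(np.radians(p[2])),np.cos(np.radians(p[2]))]])@(w[:2]-p[:2])*1e3).round(1)
T=lambda u,v,z:inv(atz("top",np.array([u,v])/3.4+[285,170],z))
S=lambda u,v,z:inv(atz("scene",np.array([u,v])/3.3+[70,200],z))
print("blocks T",T(174,134,.084),T(241,122,.084),T(311,109,.084))
print("blocks S",S(627,133,.084),S(583,187,.084),S(537,249,.084))
print("red top T corners",T(283,290,.078),T(318,281,.078),T(331,352,.078),T(297,355,.078))
print("red top S",S(330,125,.078),S(395,152,.078),S(403,163,.078),S(315,138,.078))
print("blueL T",T(142,267,.076),T(160,264,.076),T(178,322,.076),T(158,327,.076))
print("blueR T",T(416,214,.076),T(449,211,.076),T(459,273,.076),T(431,276,.076))
print("blueL S",S(463,60,.076),S(477,46,.076),S(538,72,.076),S(530,83,.076))
print("blueR S",S(258,281,.076),S(272,267,.076),S(341,300,.076),S(335,312,.076))
print("roller T",T(336,417,.073)); print("rollerS",S(265,115,.07))
E
python3 fit.py
```

```text
[ 0.5993 -0.1681  8.8111] [-1.1 -1.   0.6 -1.6  0.9  1.2 -0.4  1.2]
[ 0.6018 -0.1649  9.0608] [ 2.4 -0.4 -1.9 -0.1 -0.6 -0.8]
[ 0.6005 -0.1667  8.7626] [-1.7 -1.6 -0.  -2.1  0.1  0.7 -1.2  0.5  1.3  0.3 -3.2 -0.4 -1.2 -0.7]
blocks T [43.  54.6] [43.  17.7] [ 43.2 -21. ]
blocks S [43.5 58.6] [42.5 21.7] [ 43.1 -16.9]
red top T corners [-49.5  12.8] [-48.1  -6.7] [-86.3  -5.7] [-84.6  12.4]
red top S [-82.4   5.9] [-45.8   5.8] [-38.7   1.9] [-83.4  -3.9]
blueL T [-24.   84.4] [-24.1  74.6] [-56.3  71.1] [-57.   82.1]
blueR T [-22.3 -67. ] [-23.9 -85. ] [-57.6 -82.9] [-56.4 -67.6]
blueL S [-53.7  72. ] [-53.2  83.4] [-17.4  81.3] [-16.8  73.1]
blueR S [-55.  -80.3] [-54.5 -71.6] [-18.1 -72. ] [-16.5 -78.1]
roller T [-120.7   -2.4]
rollerS [-119.9    2.8]
```

```bash
cat >> h.py <<'E'
P=[.6005,-.1667,8.8]
def W(x,y,z): return T2(P,[x/1e3,y/1e3,z/1e3])[0]
def delta(tgt,yaw,show=True):
    o=ctrl.observe(); R=Rn.from_euler('xyz',o['tcp_rot'],degrees=True).as_matrix()
    d=R.T@(np.array(tgt)-o['eef_pos']); Rt=Rn.from_euler('xyz',[180,0,yaw],degrees=True).as_matrix()
    rv=np.degrees(Rn.from_matrix(R.T@Rt).as_rotvec())
    print("t",round(o['t'],2),"pos",o['eef_pos'].round(4),"rot",o['tcp_rot'].round(2),"w",round(o['grip_width'],4),"F",o['wrist_force'].round(1))
    print("  tool delta mm",(d*1e3).round(1),"rotvec",rv.round(2)); return d,rv
E
python3 - <<'E'
from h import *
for n,p in dict(L=(-38,78,62),R=(-38,-78,62),wh=(-65,0,62),pg=(-120,0,68),hinge=(-152,0,34),row=(45,0,12)).items(): print(n,W(*p).round(4))
w=W(-38,78,50); delta([w[0],w[1],.2],8.8)
# tray
t=[(170,177),(248,184),(234,297),(152,289)]
for u in t: print(atz("top",u,.028).round(4))
E
python3 - <<'E'
import cv2
a=cv2.imread("pics/top0.png")[165:310,140:260]; cv2.imwrite("pics/tr.png",cv2.resize(a,None,fx=4,fy=4,interpolation=2))
a=cv2.imread("pics/scene0.png")[130:240,250:410]; cv2.imwrite("pics/trs.png",cv2.resize(a,None,fx=4,fy=4,interpolation=2))
E
```

```text
L [ 0.551  -0.0954  0.062 ]
R [ 0.5749 -0.2496  0.062 ]
wh [ 0.5363 -0.1766  0.062 ]
pg [ 0.4819 -0.1851  0.068 ]
hinge [ 0.4503 -0.19    0.034 ]
row [ 0.645  -0.1598  0.012 ]
t 0.1 pos [ 0.1721 -0.5745  0.2306] rot [-1.7994e+02 -1.0000e-02  1.6660e+01] w 0.085 F [-0.   0.1 -1.3]
  tool delta mm [ 500.4 -350.2   31.1] rotvec [-0.07 -0.01  7.86]
[0.7204 0.2227 0.028 ]
[0.7004 0.0616 0.028 ]
[0.4766 0.0915 0.028 ]
[0.494  0.2553 0.028 ]
```

View pics/tr.png

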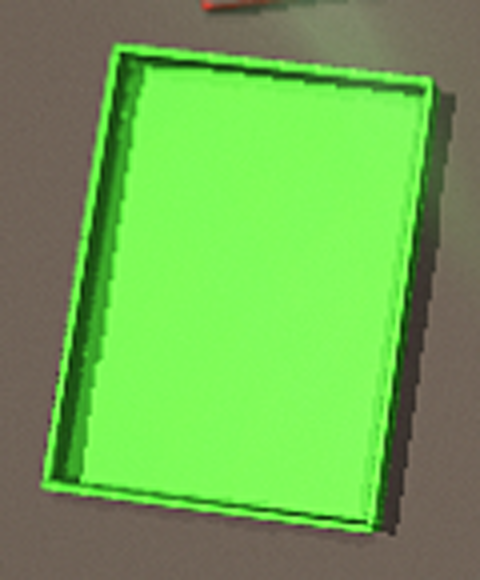

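View pics/trs.png

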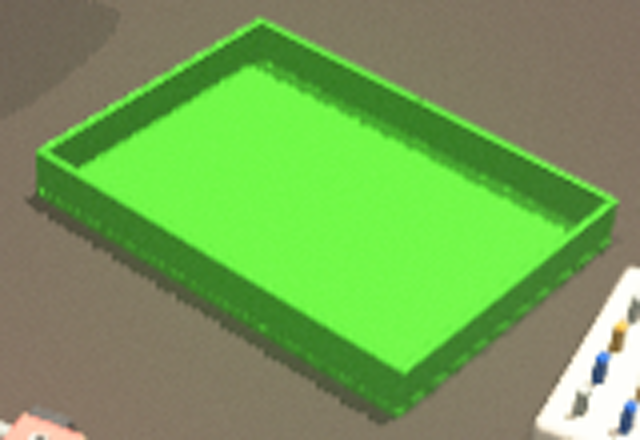

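carry_out(travel=[[0.031,-0.022,0],[0.031,-0.022,0],[0.031,-0.022,0],[0.031,-0.022,0],[0.031,-0.022,0],[0.031,-0.022,0],[0.031,-0.022,0],[0.031,-0.022,0]], rotation=[[0,0,0],[0,0,0],[0,0,0],[0,0,0],[0,0,0],[0,0,0],[0,0,0],[0,0,0]], hand=[0.5,0.5,0.5,0.5,0.5,0.5,0.5,0.5])

```text
t: 0.77
eef_pos: [0.3598, -0.3334, 0.2311]
tcp_rot: [-180.0, 0.0, 16.6]
wrist_force: [1.0, -0.5, 0.0]
grip_width: 0.043
```

carry_out(travel=[[0.031,-0.022,0],[0.031,-0.022,0],[0.031,-0.022,0],[0.031,-0.022,0],[0.031,-0.022,0],[0.031,-0.022,0],[0.031,-0.022,0],[0.031,-0.022,0]], rotation=[[0,0,0],[0,0,0],[0,0,0],[0,0,0],[0,0,0],[0,0,0],[0,0,4],[0,0,4]], hand=[0.5,0.5,0.5,0.5,0.5,0.5,0.5,0.5])

```text
t: 1.43
eef_pos: [0.549, -0.095, 0.2311]
tcp_rot: [-180.0, 0.0, 8.5]
wrist_force: [0.8, -1.5, -0.2]
grip_width: 0.0426
```

```bash
python3 - <<'E'
from h import *
w=W(-38,78,48); delta(w,8.8)
t=np.array([(262,18),(616,201),(405,372),(37,150)])/4+[250,130]
for u in t: print(atz("scene",u,.028).round(4))
t=np.array([(117,45),(434,78),(377,531),(44,488)])/4+[140,165]
for u in t: print(atz("top",u,.028).round(4))
E
```

```text
t 1.43 pos [ 0.549  -0.095   0.2311] rot [-1.80e+02  1.00e-02  8.51e+00] w 0.0426 F [ 0.8 -1.5 -0.2]
  tool delta mm [  2.    0.7 183.1] rotvec [-0.    0.01 -0.29]
[0.5008 0.261  0.028 ]
[0.7233 0.2262 0.028 ]
[0.7    0.0636 0.028 ]
[0.4759 0.0963 0.028 ]
[0.722  0.2243 0.028 ]
[0.6993 0.0606 0.028 ]
[0.4752 0.091  0.028 ]
[0.498  0.2574 0.028 ]
```

carry_out(travel=[[0.002,0.001,0.035],[0,0,0.035],[0,0,0.035],[0,0,0.035],[0,0,0.025],[0,0,0.018],[0,0,0],[0,0,0]], rotation=[[0,0,0],[0,0,0],[0,0,0],[0,0,0],[0,0,0],[0,0,0],[0,0,0],[0,0,0]], hand=[0.5,0.5,0.5,0.5,0.5,0.5,0.5,0.5])

```text
t: 2.1
eef_pos: [0.5496, -0.0974, 0.0476]
tcp_rot: [-179.9, 0.1, 8.7]
wrist_force: [0.9, 0.4, 1.0]
grip_width: 0.0425
```

```bash
python3 - <<'E'
from h import *
w=W(-38,78,48); delta(w,8.8)
snap("scene","s1",(120,170,320,320),4)
E
```

```text
t 2.1 pos [ 0.5496 -0.0974  0.0476] rot [-1.7993e+02  1.1000e-01  8.6600e+00] w 0.0425 F [0.9 0.4 1. ]
  tool delta mm [ 1.7 -1.8 -0.4] rotvec [-0.07  0.11 -0.14]
```

View pics/s1.png

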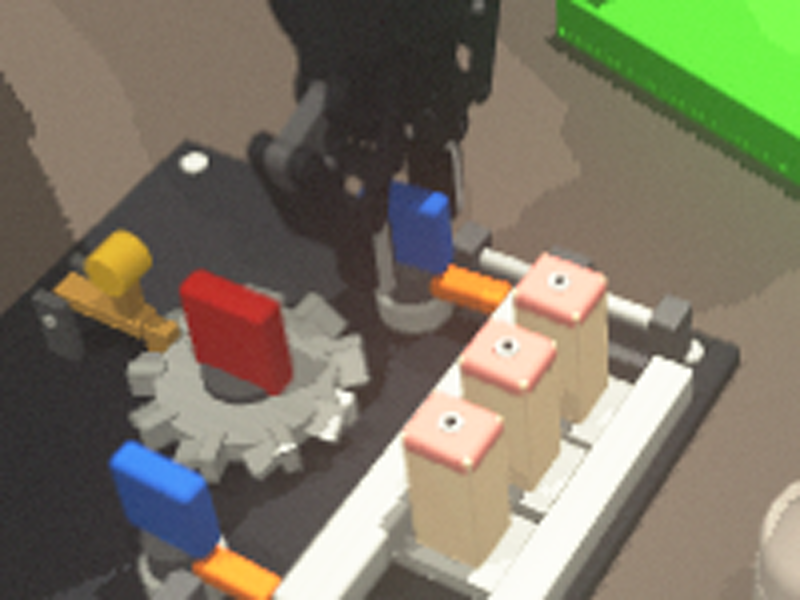

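The fingers straddle the left blue bar (at about 228,225 in the full picture). I'll centre on it and close.

carry_out(travel=[[0.0015,-0.002,0],[0,0,0],[0,0,0],[0,0,0],[0,0,0],[0,0,0]], rotation=[[0,0,0],[0,0,0],[0,0,0],[0,0,0],[0,0,0],[0,0,0]], hand=[0.5,0,0,0,0,0], grip_force=30)

```text
t: 2.65
eef_pos: [0.5526, -0.0939, 0.0499]
tcp_rot: [-179.9, -0.2, 8.7]
wrist_force: [-0.4, 10.8, 8.4]
grip_width: 0.0125
```

```bash
python3 - <<'E'
from h import *
w=W(-38,78,48); delta(w,8.8); print(ctrl.observe()['wrist_torque'])
E
```

```text
t 2.65 pos [ 0.5526 -0.0939  0.0499] rot [-1.7986e+02 -1.6000e-01  8.7500e+00] w 0.0125 F [-0.4 10.8  8.4]
  tool delta mm [-1.8  1.3  1.9] rotvec [-0.14 -0.16 -0.05]
[ 2.22542464  0.06241908 -0.03654841]
```

carry_out(travel=[[0,-0.001,0],[0,0,0],[0,0,0],[0,0,0],[0,0,0],[0,0,0],[0,0,0],[0,0,0]], rotation=[[0,0,-4],[0,0,-6],[0,0,-7],[0,0,-7],[0,0,-7],[0,0,-7],[0,0,-7],[0,0,-7]], hand=[0,0,0,0,0,0,0,0])

```text
t: 3.32
eef_pos: [0.5509, -0.091, 0.0498]
tcp_rot: [-179.8, -0.3, 61.1]
wrist_force: [-11.5, 19.7, 18.7]
grip_width: 0.0127
```

carry_out(travel=[[0,0,0],[0,0,0],[0,0,0],[0,0,0],[0,0,0],[0,0,0],[0,0,0]], rotation=[[0,0,-7],[0,0,-7],[0,0,-6],[0,0,-5],[0,0,-4],[0,0,0],[0,0,0]], hand=[0,0,0,0,0,0,0])

```text
t: 3.9
eef_pos: [0.5492, -0.0904, 0.0498]
tcp_rot: [-179.8, -0.4, 89.8]
wrist_force: [-18.5, 22.4, 25.3]
grip_width: 0.0121
```

```bash
python3 - <<'E'
from h import *
w=W(-38,78,48); delta(w,8.8+80); print(ctrl.observe()['wrist_torque'])
snap("scene","s2",(120,170,320,320),4)
E
```

```text
t 3.9 pos [ 0.5492 -0.0904  0.0498] rot [-179.76   -0.42   89.78] w 0.0121 F [-18.5  22.4  25.3]
  tool delta mm [-5.   1.9  1.7] rotvec [-0.25 -0.41  0.98]
[ 4.68672443  3.8886041  -0.64492585]
```

View pics/s2.png

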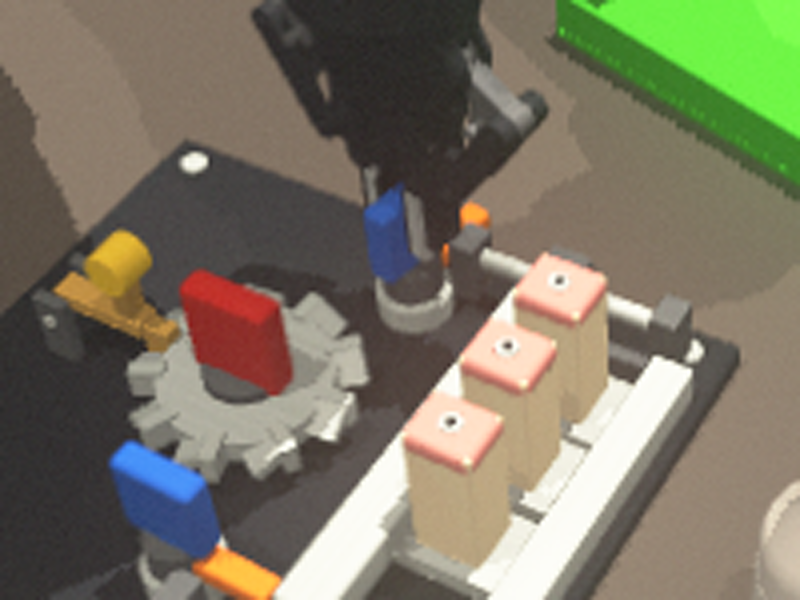

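carry_out(travel=[[0.002,-0.002,0],[0,0,0],[0,0,0],[0,0,0]], rotation=[[0,0,0],[0,0,-2],[0,0,-3],[0,0,0]], hand=[0,0,0,0])

```text
t: 4.28
eef_pos: [0.5489, -0.0907, 0.0499]
tcp_rot: [-180.0, -0.2, 94.8]
wrist_force: [-9.7, 13.0, 16.1]
grip_width: 0.0128
```

```bash
python3 - <<'E'
from h import *
w=W(-38,78,48); delta(w,8.8+80); print(ctrl.observe()['wrist_torque'])
E
```

```text
t 4.28 pos [ 0.5489 -0.0907  0.0499] rot [-179.97   -0.19   94.79] w 0.0128 F [-9.7 13.  16.1]
  tool delta mm [-4.9  1.7  1.9] rotvec [-0.04 -0.19  5.99]
[ 2.61042888  1.98892664 -1.60396436]
```

carry_out(travel=[[0,0,0],[0,0,0],[0,0,0],[0,0,0]], rotation=[[0,0,0],[0,0,0],[0,0,0],[0,0,0]], hand=[0.5,0.5,0.5,0.5])

```text
t: 4.62
eef_pos: [0.5498, -0.0929, 0.0485]
tcp_rot: [180.0, 0.0, 94.7]
wrist_force: [0.6, -0.8, 0.2]
grip_width: 0.0427
```

```bash
python3 - <<'E'
from h import *
w=W(-38,78,48); delta(w,8.8+80); print(ctrl.observe()['wrist_torque'])
E
```

```text
t 4.62 pos [ 0.5498 -0.0929  0.0485] rot [1.7997e+02 3.0000e-02 9.4660e+01] w 0.0427 F [ 0.6 -0.8  0.2]
  tool delta mm [-2.6  1.   0.5] rotvec [0.03 0.03 5.86]
[0.01242297 0.00730031 0.05832019]
```

```bash
sed -i 's/^P=.*/P=[.5988,-.1650,8.8]/' h.py; python3 - <<'E'
from h import *
w=W(-38,-78,52); delta([w[0],w[1],.13],188.8)
E
```

```text
t 4.62 pos [ 0.5498 -0.0929  0.0485] rot [1.7997e+02 3.0000e-02 9.4660e+01] w 0.0427 F [ 0.6 -0.8  0.2]
  tool delta mm [-156.5   10.8  -81.4] rotvec [-0.000e+00  5.000e-02 -9.414e+01]
```

carry_out(travel=[[0,0,-0.04],[0,0,-0.041],[-0.026,0.0018,0],[-0.026,0.0018,0],[-0.026,0.0018,0],[-0.026,0.0018,0],[-0.026,0.0018,0],[-0.026,0.0018,0]], rotation=[[0,0,0],[0,0,0],[0,0,0],[0,0,0],[0,0,0],[0,0,0],[0,0,0],[0,0,-7]], hand=[0.5,0.5,0.5,0.5,0.5,0.5,0.5,0.5])

```text
t: 5.28
eef_pos: [0.573, -0.2487, 0.1293]
tcp_rot: [180.0, 0.0, 101.5]
wrist_force: [-0.1, 0.2, -0.1]
grip_width: 0.0428
```

carry_out(travel=[[0,0,0],[0,0,0],[0,0,0],[0,0,0],[0,0,0],[0,0,0],[0,0,0],[0,0,0]], rotation=[[0,0,-7],[0,0,-7],[0,0,-7],[0,0,-7],[0,0,-7],[0,0,-7],[0,0,-7],[0,0,-7]], hand=[0.5,0.5,0.5,0.5,0.5,0.5,0.5,0.5])

```text
t: 5.95
eef_pos: [0.5729, -0.2474, 0.1292]
tcp_rot: [-180.0, 0.0, 158.0]
wrist_force: [0.2, 0.5, -0.4]
grip_width: 0.0426
```

carry_out(travel=[[0,0,0],[0,0,0],[0,0,0],[0,0,0],[0,0,0],[0,0,0],[0,0,0]], rotation=[[0,0,-7],[0,0,-7],[0,0,-7],[0,0,-7],[0,0,-3],[0,0,0],[0,0,0]], hand=[0.5,0.5,0.5,0.5,0.5,0.5,0.5])

```text
t: 6.53
eef_pos: [0.573, -0.2473, 0.1293]
tcp_rot: [-180.0, -0.0, -171.5]
wrist_force: [-0.3, 0.5, -0.2]
grip_width: 0.043
```

```bash
python3 - <<'E'
from h import *
w=W(-38,-78,52); delta(w,188.8)
snap("scene","s3",(120,170,320,320),4)
E
```

```text
t 6.53 pos [ 0.573  -0.2473  0.1293] rot [-179.99   -0.   -171.47] w 0.043 F [-0.3  0.5 -0.2]
  tool delta mm [-0.1 -0.6 77.3] rotvec [-0.01 -0.   -0.27]
```

View pics/s3.png

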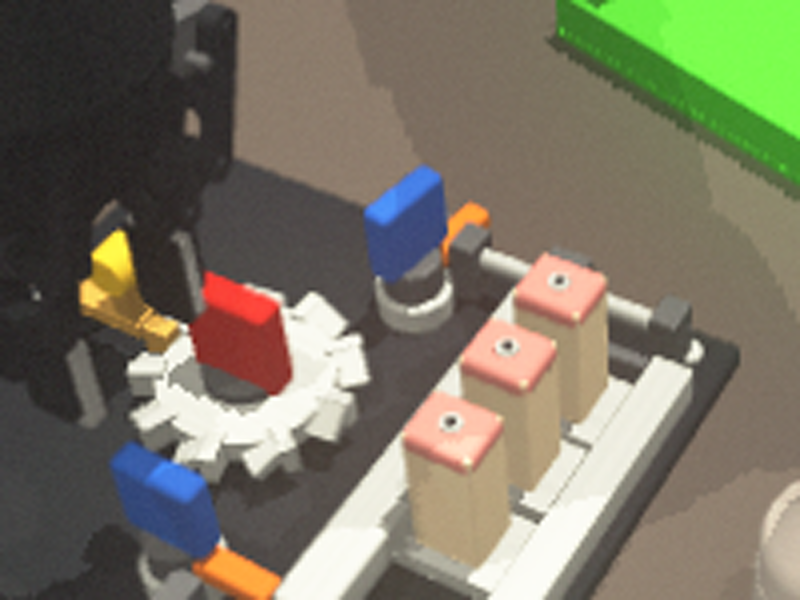

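The left strut now points outwards, with the knob at about (222,225). Next I'll descend on the right knob.

carry_out(travel=[[0,0,0.03],[0,0,0.03],[0,0,0.017],[0,0,0],[0,0,0],[0,0,0],[0,0,0],[0,0,0]], rotation=[[0,0,0],[0,0,0],[0,0,0],[0,0,0],[0,0,0],[0,0,0],[0,0,0],[0,0,0]], hand=[0.5,0.5,0.5,0.5,0.5,0.0,0.0,0.0])

```text
t: 7.25
eef_pos: [0.5739, -0.248, 0.0544]
tcp_rot: [-179.9, 0.1, -171.4]
wrist_force: [-1.3, 0.0, 4.9]
grip_width: 0.0125
```

carry_out(travel=[[0,0,0],[0,0,0],[0,0,0]], rotation=[[0,0,0],[0,0,0],[0,0,0]], hand=[0,0,0])

```text
t: 7.5
eef_pos: [0.5739, -0.248, 0.0544]
tcp_rot: [-179.9, 0.1, -171.4]
wrist_force: [-1.3, 0.5, 7.3]
grip_width: 0.0123
```

```bash
python3 - <<'E'
from h import *
w=W(-38,-78,52); delta(w,188.8); print(ctrl.observe()['wrist_torque'])
snap("scene","s4",(120,170,320,320),4)
E
```

```text
t 7.5 pos [ 0.5739 -0.248   0.0544] rot [-1.7987e+02  1.2000e-01 -1.7135e+02] w 0.0123 F [-1.3  0.5  7.3]
  tool delta mm [0.7 0.2 2.4] rotvec [-0.13  0.12 -0.15]
[ 0.11911249  0.31235287 -0.02385435]
```

View pics/s4.png

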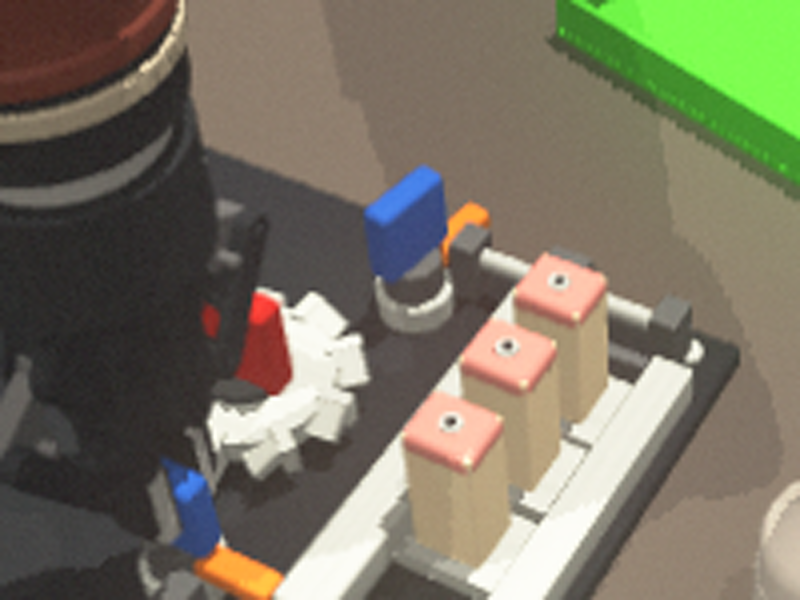

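carry_out(travel=[[0,0,0],[0,0,0],[0,0,0],[0,0,0],[0,0,0],[0,0,0],[0,0,0],[0,0,0]], rotation=[[0,0,4],[0,0,6],[0,0,7],[0,0,7],[0,0,7],[0,0,7],[0,0,7],[0,0,7]], hand=[0,0,0,0,0,0,0,0])

```text
t: 8.22
eef_pos: [0.5736, -0.2492, 0.0545]
tcp_rot: [-179.9, 0.2, 136.3]
wrist_force: [-3.0, -5.4, 6.0]
grip_width: 0.0122
```

carry_out(travel=[[0,0,0],[0,0,0],[0,0,0],[0,0,0],[0,0,0],[0,0,0],[0,0,0]], rotation=[[0,0,7],[0,0,7],[0,0,6],[0,0,5],[0,0,4],[0,0,3],[0,0,0]], hand=[0,0,0,0,0,0,0])

```text
t: 8.8
eef_pos: [0.5732, -0.2499, 0.0545]
tcp_rot: [-180.0, 0.3, 104.5]
wrist_force: [-5.3, -9.3, 5.3]
grip_width: 0.0125
```

```bash
python3 - <<'E'
from h import *
w=W(-38,-78,52); delta(w,188.8-80); print(ctrl.observe()['wrist_torque'])
E
```

```text
t 8.8 pos [ 0.5732 -0.2499  0.0545] rot [-179.96    0.32  104.46] w 0.0125 F [-5.3 -9.3  5.3]
  tool delta mm [2.  0.5 2.5] rotvec [-0.05  0.32 -4.34]
[-1.80083631  1.17524895  1.00091857]
```

carry_out(travel=[[0,0,0],[0,0,0],[0,0,0],[0,0,-0.03],[0,0,-0.04],[0,0,-0.01],[0,0,0],[0,0,0]], rotation=[[0,0,0],[0,0,0],[0,0,0],[0,0,0],[0,0,7],[0,0,7],[0,0,7],[0,0,7]], hand=[0.5,0.5,0.5,0.5,0.5,0.5,0.5,0.5])

```text
t: 9.47
eef_pos: [0.5738, -0.2475, 0.134]
tcp_rot: [179.9, 0.0, 76.3]
wrist_force: [-0.4, -0.1, -0.1]
grip_width: 0.0427
```

carry_out(travel=[[0,0,0],[0,0,0],[0,0,0],[0,0,0],[0,0,0],[0,0,0],[0,0,0],[0,0,0]], rotation=[[0,0,7],[0,0,7],[0,0,7],[0,0,7],[0,0,7],[0,0,7],[0,0,7],[0,0,7]], hand=[0.5,0.5,0.5,0.5,0.5,0.5,0.5,0.5])

```text
t: 10.13
eef_pos: [0.573, -0.2469, 0.1323]
tcp_rot: [-180.0, -0.0, 20.3]
wrist_force: [0.3, 0.3, -0.2]
grip_width: 0.0428
```

```bash
python3 - <<'E'
from h import *
w=W(-120,0,52); delta(w,8.8)
E
```

```text
t 10.13 pos [ 0.573  -0.2469  0.1323] rot [-1.7999e+02 -1.0000e-02  2.0330e+01] w 0.0428 F [ 0.3  0.3 -0.2]
  tool delta mm [-65.  -91.8  80.3] rotvec [-1.000e-02 -1.000e-02  1.153e+01]
```

carry_out(travel=[[-0.016,-0.023,0],[-0.016,-0.023,0],[-0.016,-0.023,0],[-0.017,-0.023,0],[0,0,0],[0,0,0],[0,0,0]], rotation=[[0,0,0],[0,0,0],[0,0,0],[0,0,0],[0,0,7],[0,0,4.5],[0,0,0]], hand=[0.5,0.5,0.5,0.5,0.5,0.5,0.5])

```text
t: 10.72
eef_pos: [0.4796, -0.1837, 0.1326]
tcp_rot: [180.0, -0.0, 9.0]
wrist_force: [-0.2, -0.2, -0.1]
grip_width: 0.0428
```

```bash
python3 - <<'E'
from h import *
w=W(-120,0,52); delta(w,8.8)
snap("scene","s5",(90,170,310,335),3.6)
snap("top","t5",(285,170,450,345),3.4)
E
```

```text
t 10.72 pos [ 0.4796 -0.1837  0.1326] rot [ 1.7998e+02 -4.0000e-02  8.9800e+00] w 0.0428 F [-0.2 -0.2 -0.1]
  tool delta mm [ 0.6 -0.2 80.6] rotvec [ 0.02 -0.04  0.18]
```

View pics/s5.png

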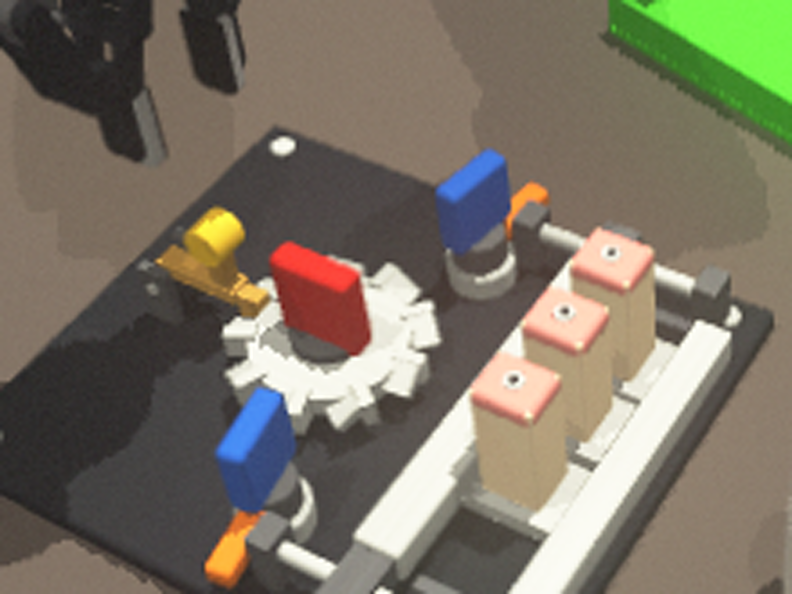

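View pics/t5.png

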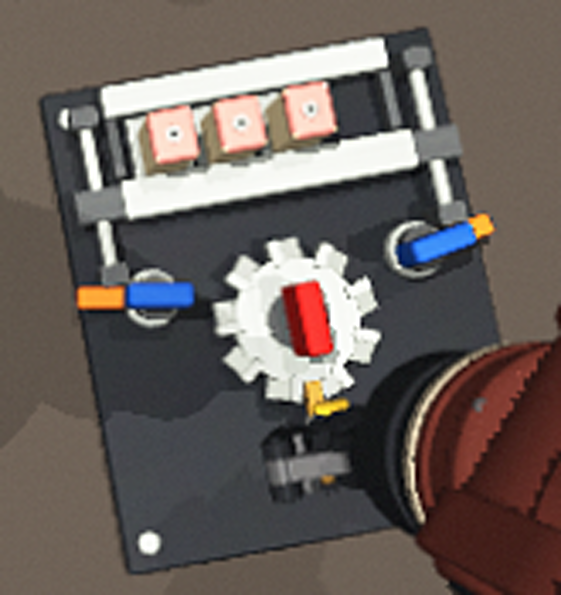

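Both struts now point outwards: in the top crop, the left one is at (100,297) and the right at (483,226). Now for the pawl roller.

carry_out(travel=[[0.0005,0,0.03],[0,0,0.03],[0,0,0.02],[0,0,0],[0,0,0],[0,0,0],[0,0,0],[0,0,0]], rotation=[[0,0,0],[0,0,0],[0,0,0],[0,0,0],[0,0,0],[0,0,0],[0,0,0],[0,0,0]], hand=[0.5,0.5,0.5,0.5,0.5,0.0,0.0,0.0], grip_force=30)

```text
t: 11.48
eef_pos: [0.4812, -0.1837, 0.0545]
tcp_rot: [-180.0, -0.1, 9.2]
wrist_force: [-1.1, 5.7, 6.3]
grip_width: 0.0175
```

carry_out(travel=[[0,0,0],[0,0,0],[0,0,0]], rotation=[[0,0,0],[0,0,0],[0,0,0]], hand=[0,0,0])

```text
t: 11.73
eef_pos: [0.4812, -0.1837, 0.0545]
tcp_rot: [180.0, -0.1, 9.2]
wrist_force: [-1.7, 5.1, 6.1]
grip_width: 0.0173
```

```bash
python3 - <<'E'
from h import *
w=W(-120,0,52); delta(w,8.8)
print(ctrl.observe()['wrist_torque'])
a=np.radians(46.74+np.arange(0,97.4,8)); 
xz=46.7*np.c_[np.cos(a),np.sin(a)]; print(np.diff(xz,axis=0).round(1).tolist())
snap("scene","s6",(90,170,310,335),3.6)
E
```

```text
t 11.73 pos [ 0.4812 -0.1837  0.0545] rot [ 1.7999e+02 -1.4000e-01  9.2300e+00] w 0.0173 F [-1.7  5.1  6.1]
  tool delta mm [-0.9 -0.5  2.5] rotvec [ 0.01 -0.14  0.43]
[ 1.25240879  0.26619318 -0.00463254]
[[-5.0, 4.1], [-5.6, 3.4], [-6.0, 2.6], [-6.3, 1.7], [-6.5, 0.8], [-6.5, -0.1], [-6.4, -1.0], [-6.2, -1.9], [-5.9, -2.7], [-5.5, -3.5], [-4.9, -4.3], [-4.3, -4.9]]
```

View pics/s6.png

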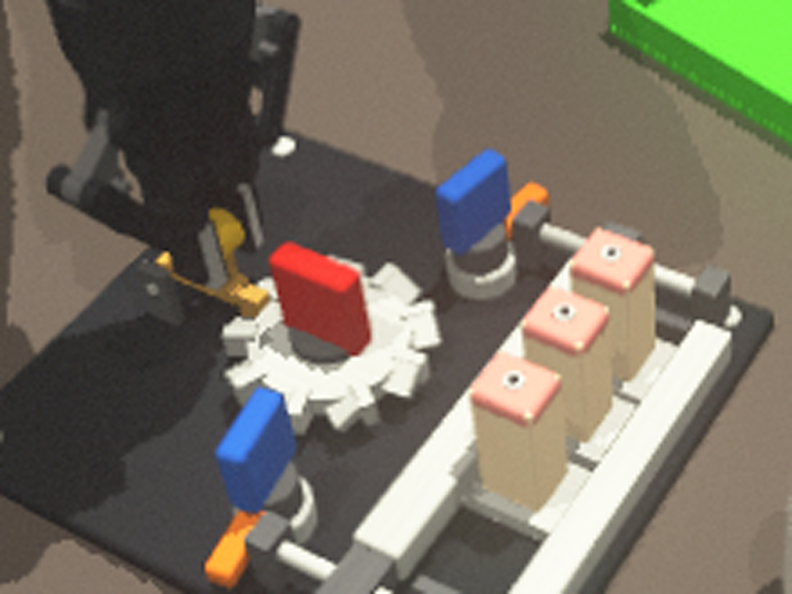

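carry_out(travel=[[-0.005,0,-0.004],[-0.0056,0,-0.0034],[-0.006,0,-0.0026],[-0.0063,0,-0.0017],[-0.0065,0,-0.0008],[-0.0065,0,0],[-0.0064,0,0.001],[-0.0062,0,0.0019]], rotation=[[0,0,0],[0,0,0],[0,0,0],[0,0,0],[0,0,0],[0,0,0],[0,0,0],[0,0,0]], hand=[0,0,0,0,0,0,0,0])

```text
t: 12.45
eef_pos: [0.4344, -0.1911, 0.0648]
tcp_rot: [180.0, -0.3, 9.3]
wrist_force: [3.6, 11.5, 10.0]
grip_width: 0.0171
```

```bash
python3 - <<'E'
from h import *
a=np.radians(46.74+64); delta(W(-152+46.7*np.cos(a),0,18+46.7*np.sin(a)),8.8)
snap("scene","s7",(90,170,310,335),3.6)
E
```

```text
t 12.45 pos [ 0.4344 -0.1911  0.0648] rot [180.    -0.35   9.27] w 0.0171 F [ 3.6 11.5 10. ]
  tool delta mm [-2.1 -0.7  3.1] rotvec [ 0.   -0.35  0.47]
```

View pics/s7.png

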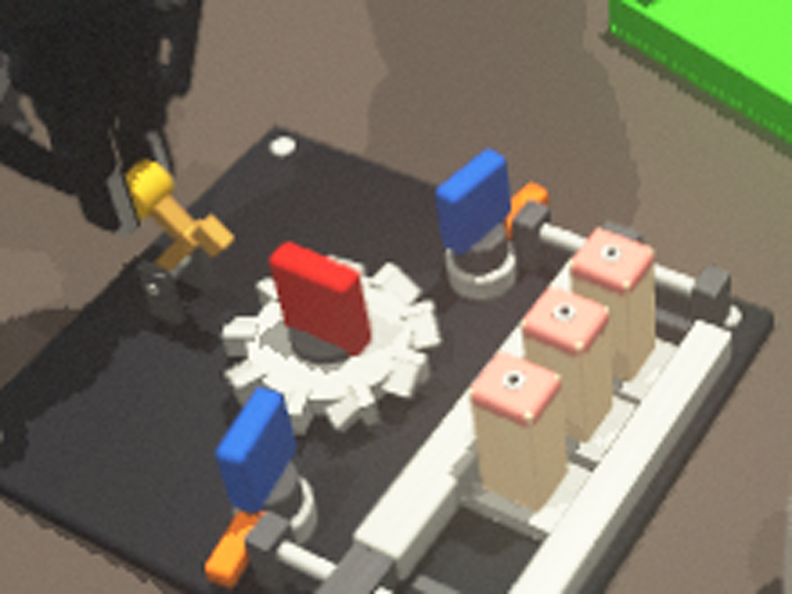

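carry_out(travel=[[-0.0059,-0.001,0.0027],[-0.0055,0,0.0035],[-0.0049,0,0.0043],[-0.0043,0,0.0045],[0,0,0]], rotation=[[0,0,0],[0,0,0],[0,0,0],[0,0,0],[0,0,0]], hand=[0,0,0,0,0])

```text
t: 12.92
eef_pos: [0.4125, -0.1944, 0.0492]
tcp_rot: [179.9, -0.1, 9.2]
wrist_force: [-3.8, 5.6, 9.4]
grip_width: 0.0173
```

```bash
python3 - <<'E'
from h import *
a=np.radians(46.74+96); delta(W(-152+46.7*np.cos(a),0,18+46.7*np.sin(a)),8.8)
snap("scene","s8",(90,170,310,335),3.6)
E
```

```text
t 12.92 pos [ 0.4125 -0.1944  0.0492] rot [ 1.7991e+02 -1.3000e-01  9.2100e+00] w 0.0173 F [-3.8  5.6  9.4]
  tool delta mm [-0.6 -0.5  2.9] rotvec [ 0.08 -0.13  0.41]
```

View pics/s8.png

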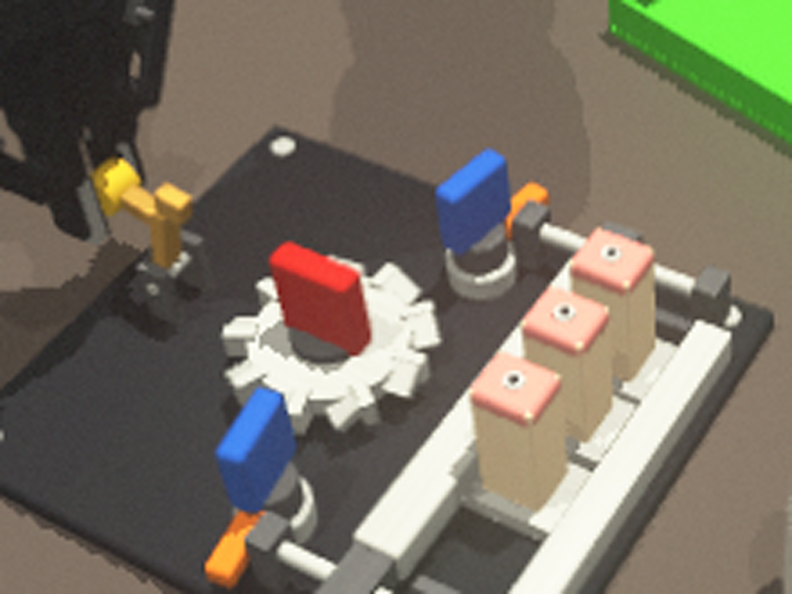

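carry_out(travel=[[0,0,0],[0,0,0],[0,0,0],[0,0,-0.03],[0,0,-0.04],[0,0,-0.02],[0,0,0]], rotation=[[0,0,0],[0,0,0],[0,0,0],[0,0,0],[0,0,0],[0,0,0],[0,0,0]], hand=[0.5,0.5,0.5,0.5,0.5,0.5,0.5])

```text
t: 13.55
eef_pos: [0.4139, -0.1959, 0.1424]
tcp_rot: [179.7, -0.3, 9.2]
wrist_force: [1.3, -1.4, 0.8]
grip_width: 0.0431
```

```bash
python3 - <<'E'
from h import *
delta(W(-65,0.5,50),8.8)
snap("top","t9",(285,170,450,345),3.4)
E
```

```text
t 13.55 pos [ 0.4139 -0.1959  0.1424] rot [179.65  -0.27   9.17] w 0.0431 F [ 1.3 -1.4  0.8]
  tool delta mm [122.1  -2.5  92.9] rotvec [ 0.35 -0.28  0.37]
```

View pics/t9.png

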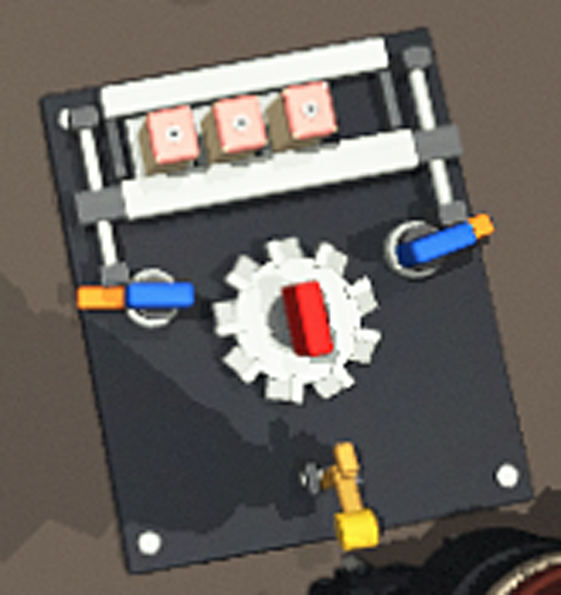

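carry_out(travel=[[0.024,-0.0005,0],[0.024,-0.0005,0],[0.024,-0.0005,0],[0.025,-0.0005,0],[0.025,-0.0005,0],[0,0,0]], rotation=[[0,0,0],[0,0,0],[0,0,0],[0,0,0],[0,0,0],[0,0,0]], hand=[0.5,0.5,0.5,0.5,0.5,0.5])

```text
t: 14.1
eef_pos: [0.5341, -0.1711, 0.1348]
tcp_rot: [-179.9, 0.0, 9.2]
wrist_force: [0.2, 0.3, -0.5]
grip_width: 0.0428
```

```bash
python3 - <<'E'
from h import *
delta(W(-65,0.5,50),8.8)
E
```

```text
t 14.1 pos [ 0.5341 -0.1711  0.1348] rot [-1.7992e+02  3.0000e-02  9.2500e+00] w 0.0428 F [ 0.2  0.3 -0.5]
  tool delta mm [-0.1  3.5 84.8] rotvec [-0.08  0.03  0.45]
```

carry_out(travel=[[0,0.003,0.03],[0,0,0.03],[0,0,0.023],[0,0,0],[0,0,0],[0,0,0]], rotation=[[0,0,0],[0,0,0],[0,0,0],[0,0,0],[0,0,0],[0,0,0]], hand=[0.5,0.5,0.5,0.5,0.5,0.5])

```text
t: 14.6
eef_pos: [0.5326, -0.1754, 0.0551]
tcp_rot: [180.0, -0.0, 9.2]
wrist_force: [0.2, -0.1, 1.0]
grip_width: 0.0423
```

```bash
python3 - <<'E'
from h import *
delta(W(-65,0.5,50),8.8)
E
```

```text
t 14.6 pos [ 0.5326 -0.1754  0.0551] rot [ 1.7996e+02 -4.0000e-02  9.1500e+00] w 0.0423 F [ 0.2 -0.1  1. ]
  tool delta mm [ 2.  -0.6  5.1] rotvec [ 0.04 -0.04  0.35]
```

Close on the wheel bar.

carry_out(travel=[[0.002,0,0.003],[0,0,0],[0,0,0],[0,0,0],[0,0,0],[0,0,0]], rotation=[[0,0,0],[0,0,0],[0,0,0],[0,0,0],[0,0,0],[0,0,0]], hand=[0.5,0,0,0,0,0])

```text
t: 15.1
eef_pos: [0.5348, -0.1751, 0.0519]
tcp_rot: [179.9, -0.1, 9.2]
wrist_force: [-1.6, -0.2, 5.8]
grip_width: 0.0133
```

```bash
python3 - <<'E'
from h import *
delta(W(-65,0.5,50),8.8);print(ctrl.observe()['wrist_torque'])
E
```

```text
t 15.1 pos [ 0.5348 -0.1751  0.0519] rot [ 1.7994e+02 -6.0000e-02  9.1600e+00] w 0.0133 F [-1.6 -0.2  5.8]
  tool delta mm [-0.2 -0.7  1.9] rotvec [ 0.06 -0.06  0.36]
[ 0.04905911  0.18020503 -0.03429606]
```

carry_out(travel=[[0,0,0],[0,0,0],[0,0,0],[0,0,0],[0,0,0],[0,0,0],[0,0,0],[0,0,0]], rotation=[[0,0,-4],[0,0,-6],[0,0,-7],[0,0,-7],[0,0,-7],[0,0,-7],[0,0,-7],[0,0,-7]], hand=[0,0,0,0,0,0,0,0])

```text
t: 15.77
eef_pos: [0.5343, -0.1744, 0.0518]
tcp_rot: [180.0, -0.0, 61.5]
wrist_force: [-4.6, 4.6, 9.2]
grip_width: 0.0135
```

```bash
python3 - <<'E'
from h import *
delta(W(-65,0.5,50),60.8);print(ctrl.observe()['wrist_torque'])
snap("scene","s10",(90,170,310,335),3.6)
E
```

```text
t 15.77 pos [ 0.5343 -0.1744  0.0518] rot [ 1.800e+02 -3.000e-02  6.151e+01] w 0.0135 F [-4.6  4.6  9.2]
  tool delta mm [-0.   0.2  1.8] rotvec [ 0.   -0.03  0.71]
[ 0.7875705   0.78360352 -0.12907701]
```

View pics/s10.png

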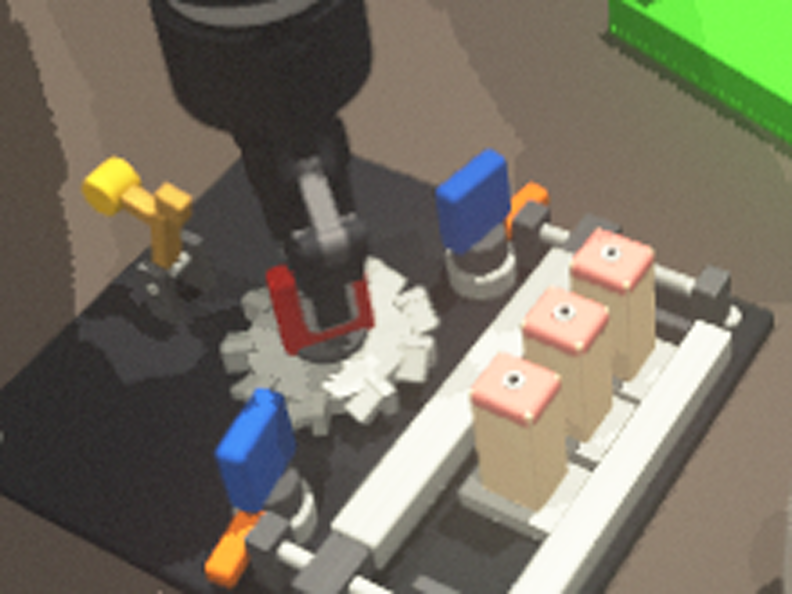

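carry_out(travel=[[0,0,0],[0,0,0],[0,0,0],[0,0,0],[0,0,0],[0,0,0],[0,0,0],[0,0,0]], rotation=[[0,0,-7],[0,0,-7],[0,0,-7],[0,0,-7],[0,0,-7],[0,0,-7],[0,0,-7],[0,0,-7]], hand=[0,0,0,0,0,0,0,0])

```text
t: 16.48
eef_pos: [0.5333, -0.1743, 0.0518]
tcp_rot: [-179.9, -0.1, 117.5]
wrist_force: [-10.1, 4.2, 14.3]
grip_width: 0.0134
```

carry_out(travel=[[0,0,0],[0,0,0],[0,0,0],[0,0,0],[0,0,0]], rotation=[[0,0,-5],[0,0,-5],[0,0,-4],[0,0,-3],[0,0,0]], hand=[0,0,0,0,0])

```text
t: 16.9
eef_pos: [0.5336, -0.1749, 0.052]
tcp_rot: [-179.9, -0.0, 134.2]
wrist_force: [-8.7, 1.6, 11.5]
grip_width: 0.0136
```

```bash
python3 - <<'E'
from h import *
delta(W(-65,0.5,50),128.8);print(ctrl.observe()['wrist_torque'])
E
```

```text
t 16.9 pos [ 0.5336 -0.1749  0.052 ] rot [-1.7993e+02 -3.0000e-02  1.3423e+02] w 0.0136 F [-8.7  1.6 11.5]
  tool delta mm [-0.3  1.   2. ] rotvec [-0.07 -0.03  5.43]
[ 0.35725027  1.60903092 -1.31684929]
```

carry_out(travel=[[0,0,0],[0,0,0],[0,0,0],[0,0,-0.03],[0,0,-0.04],[0,0,-0.03],[0,0,0]], rotation=[[0,0,0],[0,0,0],[0,0,0],[0,0,0],[0,0,0],[0,0,7],[0,0,7]], hand=[0.5,0.5,0.5,0.5,0.5,0.7,0.7])

```text
t: 17.48
eef_pos: [0.5371, -0.1763, 0.1579]
tcp_rot: [179.7, 0.5, 119.9]
wrist_force: [0.5, -0.8, 0.2]
grip_width: 0.0599
```

```bash
python3 - <<'E'
from h import *
delta(W(45,57,70),98.8)
snap("scene","s11")
snap("top","t11")
E
python3 - <<'E'
import cv2
a=cv2.imread("pics/t11_raw.png")[170:345,285:450]; cv2.imwrite("pics/t11c.png",cv2.resize(a,None,fx=3.4,fy=3.4,interpolation=2))
E
```

```text
t 17.48 pos [ 0.5371 -0.1763  0.1579] rot [179.74   0.47 119.87] w 0.0599 F [ 0.5 -0.8  0.2]
  tool delta mm [ 16.8 121.3  88.4] rotvec [ 0.34  0.42 21.08]
```

View pics/s11.png

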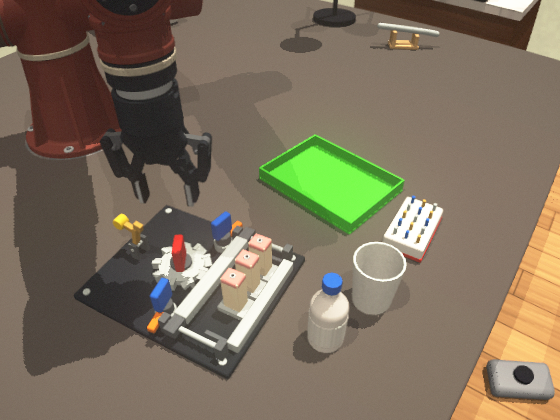

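View pics/t11c.png

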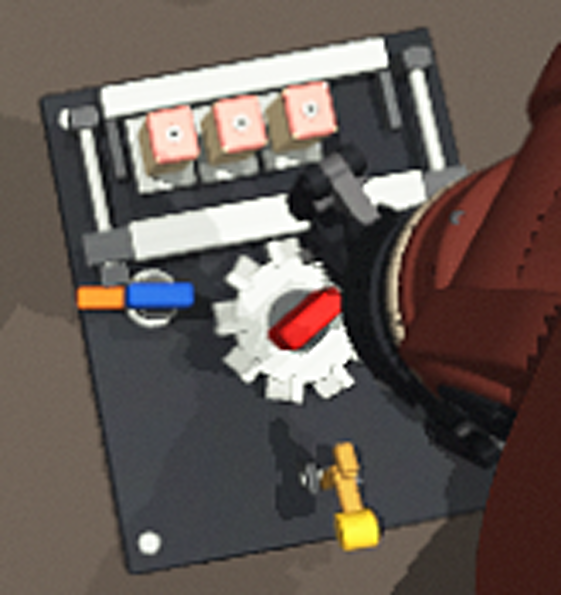

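The jaw is open and the blocks stand in place, tops at about (260,241), (247,260) and (233,278) in the scene picture. I'll take the left block first.

carry_out(travel=[[0.0042,0.03,0],[0.0042,0.03,0],[0.0042,0.03,0],[0.0042,0.03,0],[0,0,0],[0,0,0],[0,0,0],[0,0,0]], rotation=[[0,0,0],[0,0,0],[0,0,0],[0,0,0],[0,0,7],[0,0,7],[0,0,7],[0,0,0]], hand=[0.7,0.7,0.7,0.7,0.7,0.7,0.7,0.7])

```text
t: 18.25
eef_pos: [0.6289, -0.0993, 0.1487]
tcp_rot: [-179.9, -0.1, 99.1]
wrist_force: [-0.5, 0.6, -0.2]
grip_width: 0.0598
```

```bash
python3 - <<'E'
from h import *
delta(W(45,56,55),98.8)
E
```

```text
t 18.25 pos [ 0.6289 -0.0993  0.1487] rot [-1.7985e+02 -8.0000e-02  9.9110e+01] w 0.0598 F [-0.5  0.6 -0.2]
  tool delta mm [-4.5  5.5 93.7] rotvec [-0.15 -0.08  0.31]
```

carry_out(travel=[[-0.0045,0.0055,0.02],[0,0,0.03],[0,0,0.025],[0,0,0.018],[0,0,0],[0,0,0]], rotation=[[0,0,0],[0,0,0],[0,0,0],[0,0,0],[0,0,0],[0,0,0]], hand=[0.7,0.7,0.7,0.7,0.7,0.7])

```text
t: 18.75
eef_pos: [0.6344, -0.1031, 0.0563]
tcp_rot: [-179.8, -0.1, 99.4]
wrist_force: [0.4, 0.5, 1.1]
grip_width: 0.0596
```

```bash
python3 - <<'E'
from h import *
delta(W(45,56,55),98.8)
snap("scene","s12",(160,170,360,320),4)
E
```

```text
t 18.75 pos [ 0.6344 -0.1031  0.0563] rot [-1.7984e+02 -9.0000e-02  9.9430e+01] w 0.0596 F [0.4 0.5 1.1]
  tool delta mm [0.3 0.4 1.3] rotvec [-0.16 -0.09  0.63]
```

View pics/s12.png

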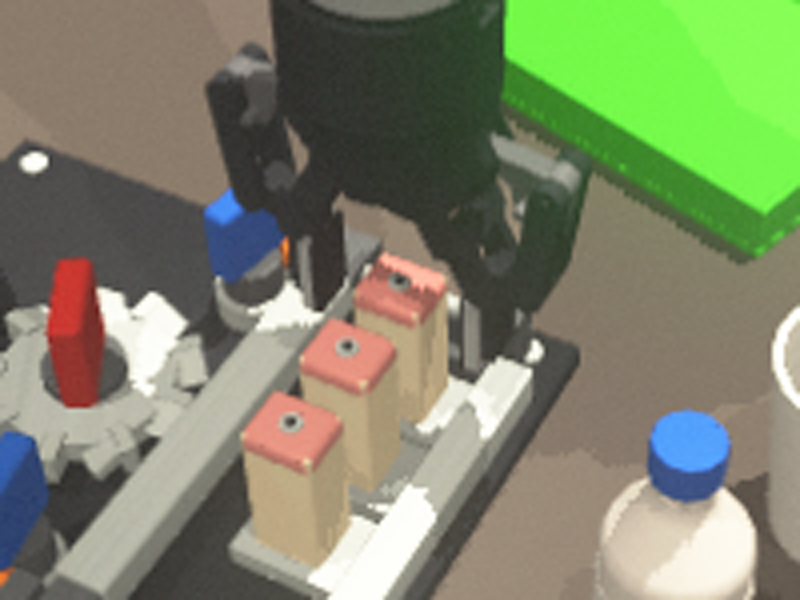

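carry_out(travel=[[0,0,0],[0,0,0],[0,0,0],[0,0,0],[0,0,0]], rotation=[[0,0,0],[0,0,0],[0,0,0],[0,0,0],[0,0,0]], hand=[0,0,0,0,0], grip_force=60)

```text
t: 19.22
eef_pos: [0.6366, -0.1038, 0.0595]
tcp_rot: [179.9, 0.1, 99.2]
wrist_force: [-1.3, -0.3, 6.1]
grip_width: 0.0272
```

```bash
python3 - <<'E'
from h import *
delta([.6057,.2045,.15],81.4)
E
```

```text
t 19.22 pos [ 0.6366 -0.1038  0.0595] rot [1.7989e+02 7.0000e-02 9.9190e+01] w 0.0272 F [-1.3 -0.3  6.1]
  tool delta mm [309.2  18.9 -90.8] rotvec [ 0.12  0.05 17.79]
```

carry_out(travel=[[0,0,-0.01],[0,0,-0.02],[0,0,-0.03],[0,0,-0.03],[0,0,0]], rotation=[[0,0,0],[0,0,0],[0,0,0],[0,0,0],[0,0,0]], hand=[0,0,0,0,0])

```text
t: 19.63
eef_pos: [0.6384, -0.1045, 0.1556]
tcp_rot: [179.6, 0.3, 99.2]
wrist_force: [1.4, -0.2, -0.7]
grip_width: 0.0273
```

```bash
python3 - <<'E'
from h import *
delta([.6057,.2045,.15],81.4)
snap("scene","s13",(160,150,360,300),4)
E
```

```text
t 19.63 pos [ 0.6384 -0.1045  0.1556] rot [179.55   0.26  99.18] w 0.0273 F [ 1.4 -0.2 -0.7]
  tool delta mm [310.2  16.9   4.3] rotvec [ 0.48  0.19 17.78]
```

View pics/s13.png

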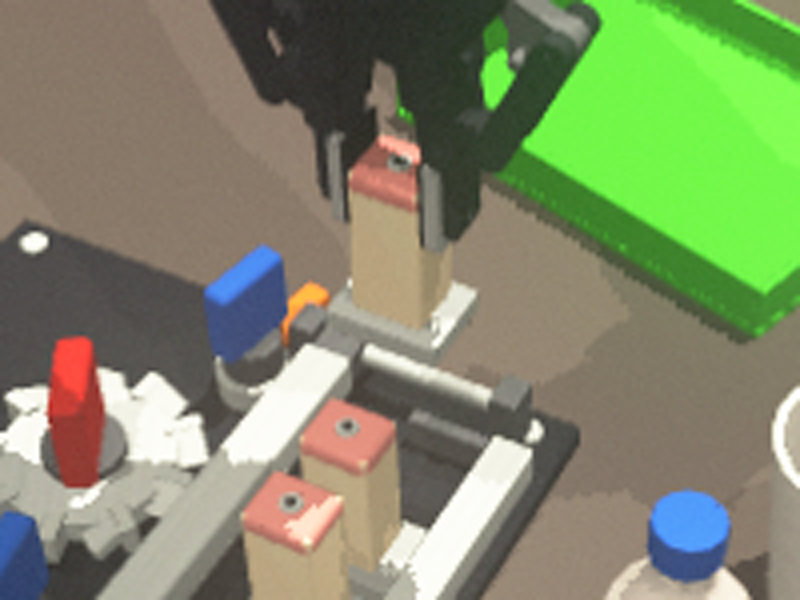

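The block hangs upright in the grip, top at about (258,190). I'll carry it to the tray.

carry_out(travel=[[0.02,0.0015,0],[0.032,0.0018,0],[0.032,0.0018,0],[0.032,0.0018,0],[0.032,0.0018,0],[0.032,0.0018,0],[0.032,0.0018,0],[0.032,0.0018,0]], rotation=[[0,0,0],[0,0,0],[0,0,0],[0,0,0],[0,0,0],[0,0,0],[0,0,0],[0,0,0]], hand=[0,0,0,0,0,0,0,0])

```text
t: 20.35
eef_pos: [0.6098, 0.1411, 0.1469]
tcp_rot: [-179.9, -0.0, 99.2]
wrist_force: [1.1, 0.3, -1.8]
grip_width: 0.0268
```

carry_out(travel=[[0.032,0.0018,0],[0.02,0.001,0],[0.013,0,0],[0,0,0],[0,0,0],[0,0,0],[0,0,0]], rotation=[[0,0,0],[0,0,0],[0,0,0],[0,0,6],[0,0,6],[0,0,6],[0,0,0]], hand=[0,0,0,0,0,0,0])

```text
t: 20.93
eef_pos: [0.6029, 0.2038, 0.1471]
tcp_rot: [-179.9, 0.0, 80.9]
wrist_force: [-0.9, 0.3, -1.8]
grip_width: 0.0272
```

```bash
python3 - <<'E'
from h import *
delta([.6057,.2045,.052],81.4)
snap("scene","s14",(160,80,460,300),2.6)
E
```

```text
t 20.93 pos [0.6029 0.2038 0.1471] rot [-1.7994e+02  4.0000e-02  8.0880e+01] w 0.0272 F [-0.9  0.3 -1.8]
  tool delta mm [ 1.2  2.7 95.1] rotvec [-0.06  0.04 -0.52]
```

View pics/s14.png

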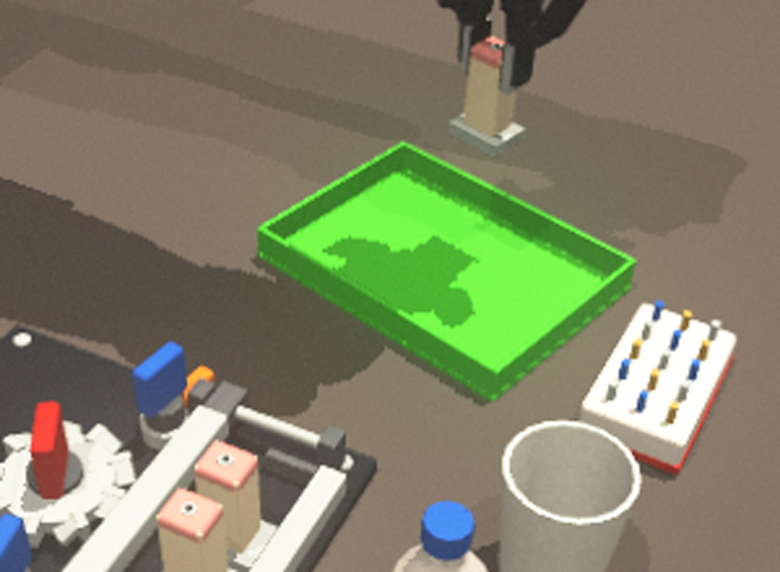

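carry_out(travel=[[0.001,0.002,0.03],[0,0,0.03],[0,0,0.02],[0,0,0.01],[0,0,0.004],[0,0,0]], rotation=[[0,0,0],[0,0,0],[0,0,0],[0,0,0],[0,0,0],[0,0,0]], hand=[0,0,0,0,0,0])

```text
t: 21.48
eef_pos: [0.605, 0.2047, 0.0536]
tcp_rot: [-179.9, 0.0, 81.2]
wrist_force: [0.7, -0.3, -1.4]
grip_width: 0.0271
```

```bash
python3 - <<'E'
from h import *
delta([.6057,.2045,.052],81.4)
snap("scene","s15",(220,90,420,240),4)
E
```

```text
t 21.48 pos [0.605  0.2047 0.0536] rot [-1.7994e+02  2.0000e-02  8.1240e+01] w 0.0271 F [ 0.7 -0.3 -1.4]
  tool delta mm [-0.1  0.8  1.6] rotvec [-0.06  0.02 -0.16]
```

View pics/s15.png

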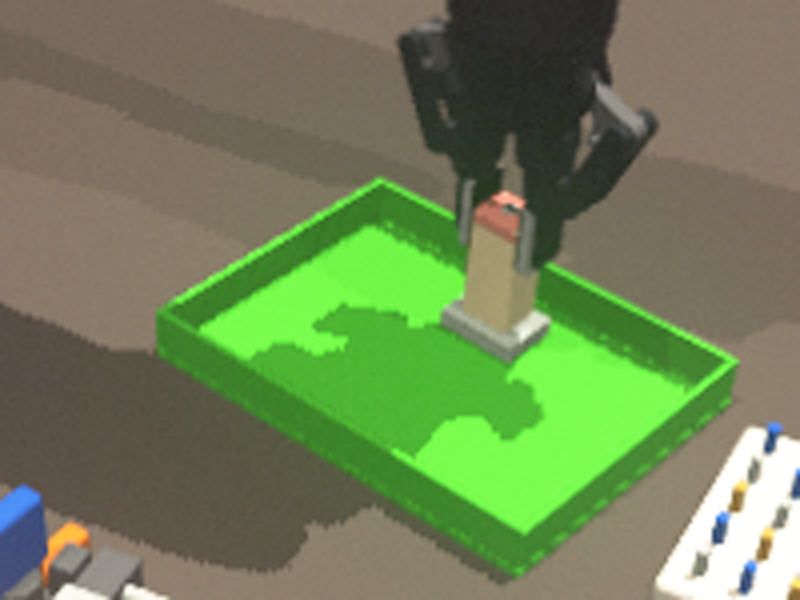

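The block is just above the tray floor at (343,170), well inside the walls. I'll lower the last bit, release and go up.

carry_out(travel=[[0,0,0.002],[0,0,0.001],[0,0,0]], rotation=[[0,0,0],[0,0,0],[0,0,0]], hand=[0,0,0])

```text
t: 21.78
eef_pos: [0.606, 0.205, 0.0517]
tcp_rot: [179.9, -0.0, 81.2]
wrist_force: [0.0, 0.5, -2.3]
grip_width: 0.0269
```

carry_out(travel=[[0,0,0],[0,0,0],[0,0,0],[0,0,0],[0,0,-0.02],[0,0,-0.04],[0,0,-0.04]], rotation=[[0,0,0],[0,0,0],[0,0,0],[0,0,0],[0,0,0],[0,0,0],[0,0,0]], hand=[0.5,0.6,0.7,0.7,0.7,0.7,0.7])

```text
t: 22.37
eef_pos: [0.6039, 0.2048, 0.1504]
tcp_rot: [-179.8, 0.1, 81.2]
wrist_force: [1.2, 0.3, 1.1]
grip_width: 0.0595
```

```bash
python3 - <<'E'
from h import *
snap("scene","s16",(130,80,430,300),2.6)
snap("top","t16",(285,170,450,345),3.4)
w=W(45,18.5,55);delta([w[0],w[1],.15],98.8)
E
```

```text
t 22.47 pos [0.609  0.2054 0.159 ] rot [ 1.7939e+02 -1.7000e-01  8.1170e+01] w 0.0598 F [ 1.   0.5 -0.1]
  tool delta mm [-336.4   84.     8.9] rotvec [  0.63  -0.07 -17.63]
```

View pics/s16.png

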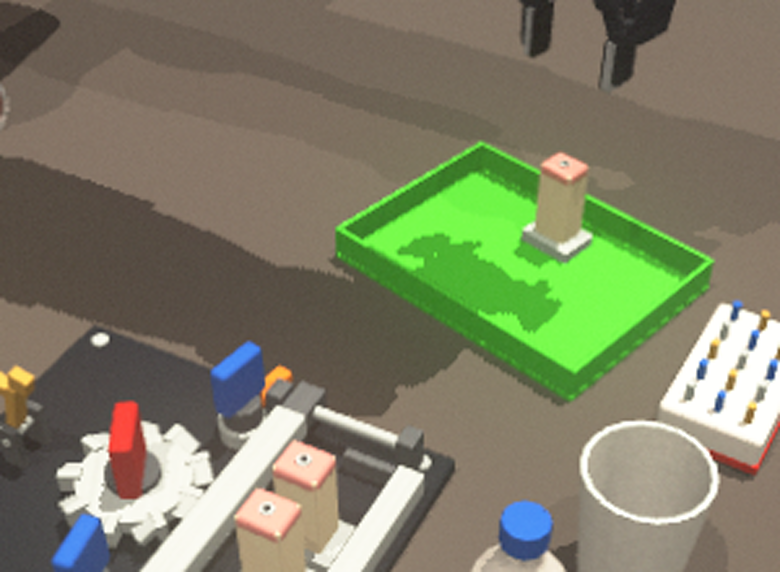

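View pics/t16.png

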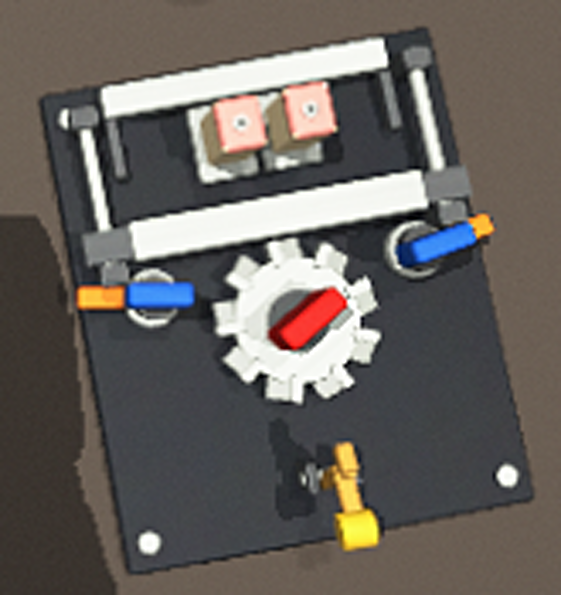

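carry_out(travel=[[-0.034,0.0084,0],[-0.034,0.0084,0],[-0.034,0.0084,0],[-0.034,0.0084,0],[-0.034,0.0084,0],[-0.034,0.0084,0],[-0.034,0.0084,0],[-0.034,0.0084,0]], rotation=[[0,0,0],[0,0,0],[0,0,0],[0,0,0],[0,0,0],[0,0,0],[0,0,0],[0,0,0]], hand=[0.7,0.7,0.7,0.7,0.7,0.7,0.7,0.7])

```text
t: 23.13
eef_pos: [0.63, -0.0759, 0.151]
tcp_rot: [180.0, 0.0, 81.2]
wrist_force: [0.4, -0.7, 0.1]
grip_width: 0.0598
```

carry_out(travel=[[-0.034,0.0084,0],[-0.03,0.0084,0],[0,0,0],[0,0,0],[0,0,0],[0,0,0]], rotation=[[0,0,0],[0,0,0],[0,0,-7],[0,0,-7],[0,0,-3.5],[0,0,0]], hand=[0.7,0.7,0.7,0.7,0.7,0.7])

```text
t: 23.63
eef_pos: [0.6368, -0.1404, 0.1508]
tcp_rot: [180.0, 0.0, 98.8]
wrist_force: [0.3, 0.7, -1.1]
grip_width: 0.0598
```

```bash
python3 - <<'E'
from h import *
delta(W(45,18.5,55),98.8)
E
```

```text
t 23.63 pos [ 0.6368 -0.1404  0.1508] rot [1.7999e+02 1.0000e-02 9.8790e+01] w 0.0598 F [ 0.3  0.7 -1.1]
  tool delta mm [-0.   3.7 95.8] rotvec [ 0.01  0.01 -0.01]
```

carry_out(travel=[[0,0.004,0.03],[0,0,0.03],[0,0,0],[0,0,0]], rotation=[[0,0,0],[0,0,0],[0,0,0],[0,0,0]], hand=[0.7,0.7,0.7,0.7])

```text
t: 23.97
eef_pos: [0.6393, -0.1386, 0.0895]
tcp_rot: [-179.8, -0.1, 98.6]
wrist_force: [-0.0, 1.0, 0.7]
grip_width: 0.0595
```

```bash
python3 - <<'E'
from h import *
snap("scene","s17",(130,130,430,350),2.6)
delta(W(45,18.5,55),98.8)
E
```

```text
t 24.02 pos [ 0.6405 -0.1392  0.0916] rot [-1.7998e+02 -1.0000e-02  9.8600e+01] w 0.0595 F [0.  0.3 1. ]
  tool delta mm [-0.6 -0.2 36.6] rotvec [-0.02 -0.01 -0.2 ]
```

View pics/s17.png

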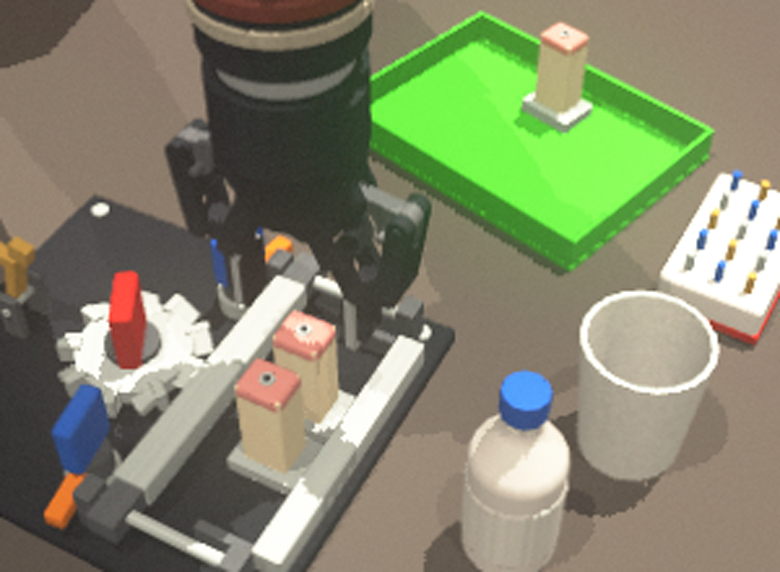

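The blocks are still in place, with the target's top at about (247,258) between the fingers. Descend, close and lift.

carry_out(travel=[[0,0,0.02],[0,0,0.013],[0,0,0],[0,0,0],[0,0,0],[0,0,0],[0,0,0],[0,0,0]], rotation=[[0,0,0],[0,0,0],[0,0,0],[0,0,0],[0,0,0],[0,0,0],[0,0,0],[0,0,0]], hand=[0.7,0.7,0.7,0,0,0,0,0])

```text
t: 24.68
eef_pos: [0.6414, -0.1397, 0.0593]
tcp_rot: [179.9, 0.1, 98.7]
wrist_force: [-1.9, -0.5, 6.1]
grip_width: 0.0265
```

carry_out(travel=[[0,0,0],[0,0,-0.01],[0,0,-0.02],[0,0,-0.03],[0,0,-0.03],[0,0,0]], rotation=[[0,0,0],[0,0,0],[0,0,0],[0,0,0],[0,0,0],[0,0,0]], hand=[0,0,0,0,0,0])

```text
t: 25.18
eef_pos: [0.6433, -0.1404, 0.1555]
tcp_rot: [179.6, 0.3, 98.7]
wrist_force: [1.1, -0.2, -0.4]
grip_width: 0.0274
```

```bash
python3 - <<'E'
from h import *
snap("scene","s18",(130,130,430,350),2.6)
delta([.599,.160,.15],81.4)
E
```

```text
t 25.23 pos [ 0.6427 -0.1402  0.1525] rot [179.68   0.2   98.66] w 0.0268 F [ 0.3  0.3 -2.9]
  tool delta mm [303.3   2.    1.5] rotvec [ 0.34  0.15 17.26]
```

View pics/s18.png

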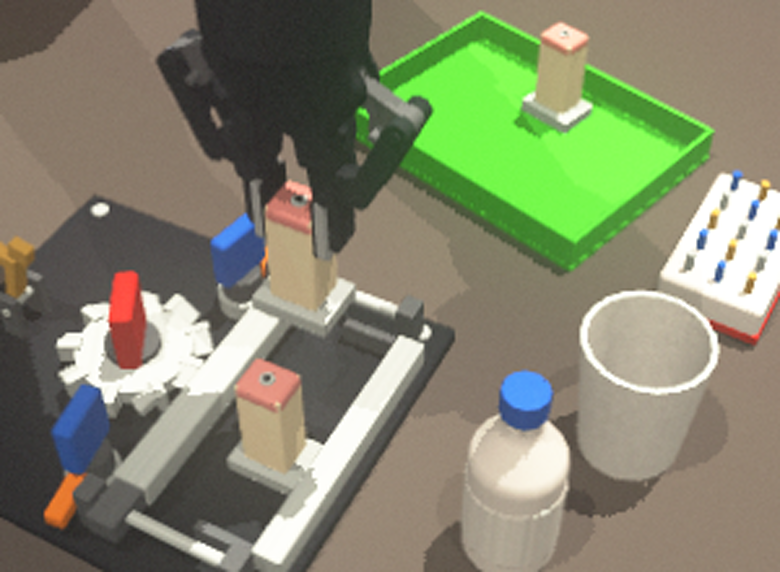

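Held upright. Carry it on.

carry_out(travel=[[0.02,0,0],[0.032,0,0],[0.032,0,0],[0.032,0,0],[0.032,0.0005,0],[0.032,0.0005,0],[0.032,0.0005,0],[0.032,0.0005,0]], rotation=[[0,0,0],[0,0,0],[0,0,0],[0,0,0],[0,0,0],[0,0,0],[0,0,0],[0,0,0]], hand=[0,0,0,0,0,0,0,0])

```text
t: 25.9
eef_pos: [0.6048, 0.1037, 0.1468]
tcp_rot: [-179.9, -0.0, 98.7]
wrist_force: [0.1, -0.1, -2.1]
grip_width: 0.0269
```

carry_out(travel=[[0.03,0,0],[0.019,0,0],[0.01,0,0],[0,0,0],[0,0,0],[0,0,0],[0,0,0]], rotation=[[0,0,0],[0,0,0],[0,0,0],[0,0,6],[0,0,6],[0,0,5],[0,0,0]], hand=[0,0,0,0,0,0,0])

```text
t: 26.48
eef_pos: [0.5967, 0.1599, 0.147]
tcp_rot: [-179.9, 0.0, 81.4]
wrist_force: [-0.3, -0.9, -2.4]
grip_width: 0.0269
```

```bash
python3 - <<'E'
from h import *
delta([.599,.160,.052],81.4)
E
```

```text
t 26.48 pos [0.5967 0.1599 0.147 ] rot [-1.7993e+02  3.0000e-02  8.1410e+01] w 0.0269 F [-0.3 -0.9 -2.4]
  tool delta mm [ 0.5  2.3 95. ] rotvec [-0.07  0.03  0.01]
```

carry_out(travel=[[0,0.002,0.03],[0,0,0.03],[0,0,0.02],[0,0,0.01],[0,0,0.004],[0,0,0]], rotation=[[0,0,0],[0,0,0],[0,0,0],[0,0,0],[0,0,0],[0,0,0]], hand=[0,0,0,0,0,0])

```text
t: 26.98
eef_pos: [0.5986, 0.1598, 0.0535]
tcp_rot: [-179.9, 0.0, 81.7]
wrist_force: [0.2, -0.7, -2.0]
grip_width: 0.0267
```

```bash
python3 - <<'E'
from h import *
delta([.599,.160,.052],81.4)
snap("scene","s19",(180,90,430,270),3.1)
E
```

```text
t 26.98 pos [0.5986 0.1598 0.0535] rot [-1.7993e+02  2.0000e-02  8.1710e+01] w 0.0267 F [ 0.2 -0.7 -2. ]
  tool delta mm [0.2 0.4 1.5] rotvec [-0.07  0.02  0.31]
```

View pics/s19.png

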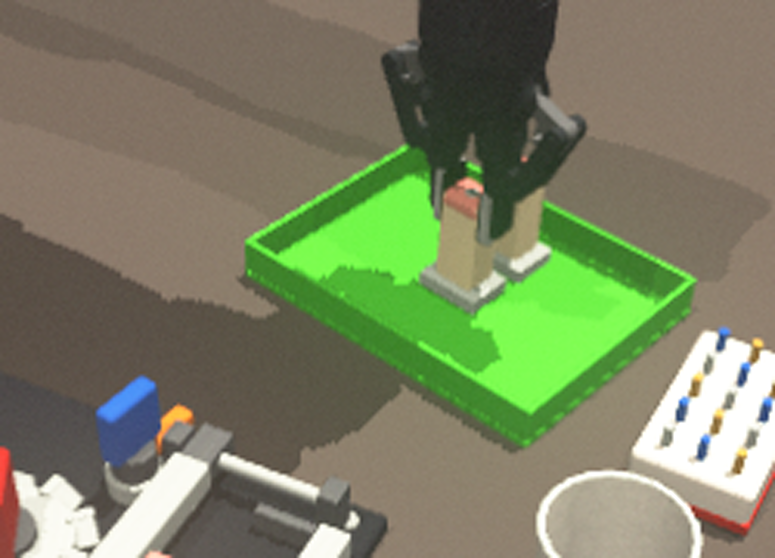

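The second block is above the tray floor next to the first, with a gap between the feet. Release it.

carry_out(travel=[[0,0,0.002],[0,0,0.001],[0,0,0]], rotation=[[0,0,0],[0,0,0],[0,0,0]], hand=[0,0,0])

```text
t: 27.28
eef_pos: [0.5996, 0.1602, 0.0517]
tcp_rot: [179.9, -0.0, 81.7]
wrist_force: [0.2, 0.3, -2.7]
grip_width: 0.0272
```

carry_out(travel=[[0,0,0],[0,0,0],[0,0,0],[0,0,0],[0,0,-0.02],[0,0,-0.04],[0,0,-0.04]], rotation=[[0,0,0],[0,0,0],[0,0,0],[0,0,0],[0,0,0],[0,0,0],[0,0,0]], hand=[0.5,0.6,0.7,0.7,0.7,0.7,0.7])

```text
t: 27.87
eef_pos: [0.5976, 0.1601, 0.1505]
tcp_rot: [-179.8, 0.0, 81.7]
wrist_force: [0.9, 0.5, 0.9]
grip_width: 0.0599
```

```bash
python3 - <<'E'
from h import *
snap("scene","s20",(130,80,430,300),2.6)
w=W(45,-19.5,55);delta([w[0],w[1],.15],98.8)
E
```

```text
t 27.92 pos [0.6018 0.1604 0.1612] rot [ 1.7947e+02 -1.0000e-01  8.1670e+01] w 0.0597 F [1.9 0.1 8.7]
  tool delta mm [-327.8   92.9   11.5] rotvec [  0.54  -0.02 -17.13]
```

View pics/s20.png

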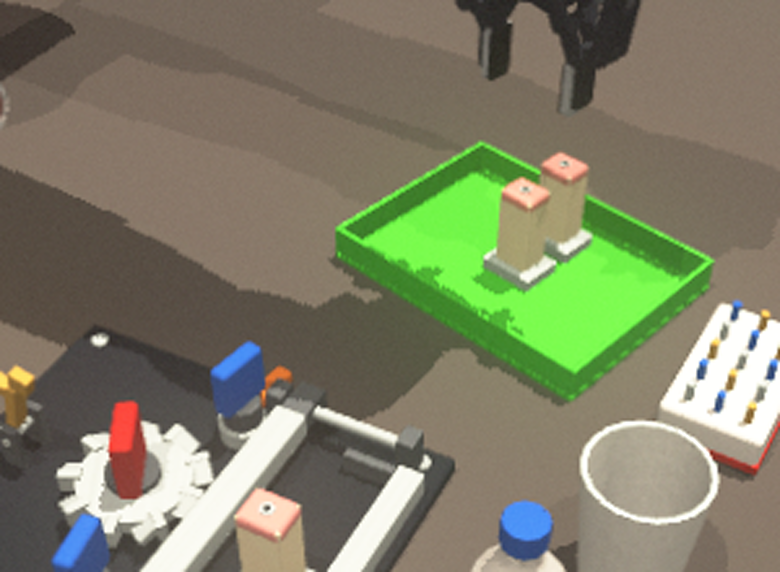

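Both stand upright in the tray; the third waits at (232,276).

carry_out(travel=[[-0.033,0.0093,0],[-0.033,0.0093,0],[-0.033,0.0093,0],[-0.033,0.0093,0],[-0.033,0.0093,0],[-0.033,0.0093,0],[-0.033,0.0093,0],[-0.033,0.0093,0]], rotation=[[0,0,0],[0,0,0],[0,0,0],[0,0,0],[0,0,0],[0,0,0],[0,0,0],[0,0,0]], hand=[0.7,0.7,0.7,0.7,0.7,0.7,0.7,0.7])

```text
t: 28.58
eef_pos: [0.6345, -0.1136, 0.151]
tcp_rot: [180.0, 0.0, 81.7]
wrist_force: [0.7, 0.0, -0.4]
grip_width: 0.0599
```

carry_out(travel=[[-0.033,0.0093,0],[-0.031,0.0093,0],[0,0,0],[0,0,0],[0,0,0],[0,0,0]], rotation=[[0,0,0],[0,0,0],[0,0,-7],[0,0,-7],[0,0,-3],[0,0,0]], hand=[0.7,0.7,0.7,0.7,0.7,0.7])

```text
t: 29.08
eef_pos: [0.6435, -0.1782, 0.1508]
tcp_rot: [180.0, 0.0, 98.8]
wrist_force: [0.5, 0.3, -1.2]
grip_width: 0.0601
```

```bash
python3 - <<'E'
from h import *
snap("scene","s21",(110,120,310,270),4)
delta(W(45,-19.5,55),98.8)
E
```

```text
t 29.13 pos [ 0.6435 -0.178   0.1509] rot [1.7999e+02 1.0000e-02 9.8580e+01] w 0.0598 F [ 0.1  0.6 -0.1]
  tool delta mm [ 0.2  2.8 95.9] rotvec [ 0.01  0.01 -0.22]
```

View pics/s21_raw.png

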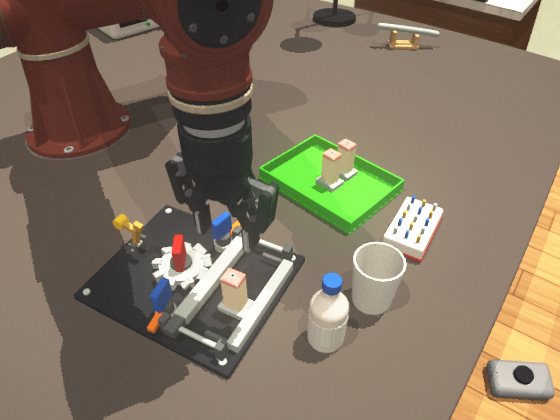

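carry_out(travel=[[0,0.003,0.03],[0,0,0.03],[0,0,0.02],[0,0,0.013],[0,0,0],[0,0,0]], rotation=[[0,0,0],[0,0,0],[0,0,0],[0,0,0],[0,0,0],[0,0,0]], hand=[0.7,0.7,0.7,0.7,0.7,0.7])

```text
t: 29.63
eef_pos: [0.6464, -0.1772, 0.0581]
tcp_rot: [-180.0, -0.0, 98.6]
wrist_force: [0.1, -0.4, 0.6]
grip_width: 0.0596
```

carry_out(travel=[[0,0,0],[0,0,0],[0,0,0],[0,0,0],[0,0,0]], rotation=[[0,0,0],[0,0,0],[0,0,0],[0,0,0],[0,0,0]], hand=[0,0,0,0,0])

```text
t: 30.05
eef_pos: [0.6474, -0.178, 0.0599]
tcp_rot: [179.9, 0.1, 98.7]
wrist_force: [-1.1, 0.0, 6.1]
grip_width: 0.0266
```

carry_out(travel=[[0,0,0],[0,0,-0.01],[0,0,-0.02],[0,0,-0.03],[0,0,-0.03],[0,0,0]], rotation=[[0,0,0],[0,0,0],[0,0,0],[0,0,0],[0,0,0],[0,0,0]], hand=[0,0,0,0,0,0])

```text
t: 30.55
eef_pos: [0.6491, -0.1786, 0.156]
tcp_rot: [179.6, 0.3, 98.7]
wrist_force: [1.1, -0.4, 0.4]
grip_width: 0.0269
```

```bash
python3 - <<'E'
from h import *
snap("scene","s22",(130,130,430,350),2.6)
delta([.592,.1155,.15],81.4)
E
```

```text
t 30.6 pos [ 0.6485 -0.1784  0.153 ] rot [179.67   0.24  98.66] w 0.0269 F [ 0.6  0.1 -1.6]
  tool delta mm [299.1 -11.6   1.7] rotvec [ 0.37  0.19 17.26]
```

View pics/s22.png

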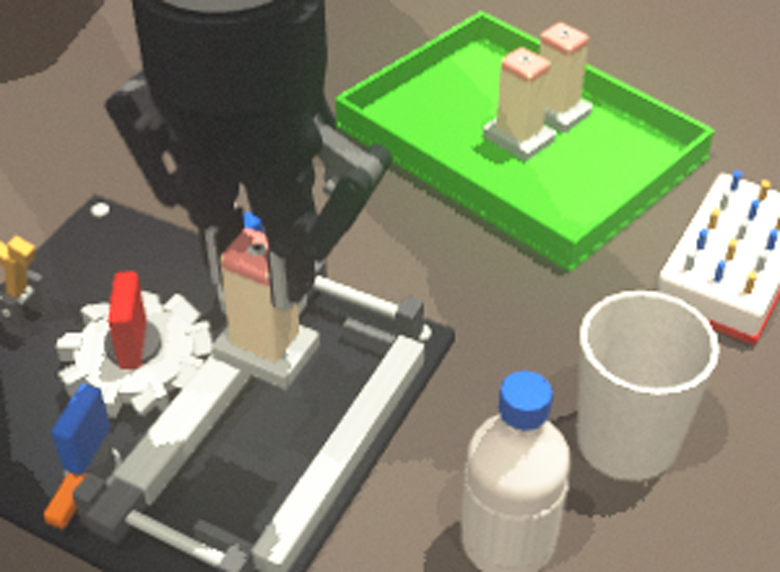

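The third block is held upright and the clamp row is empty.

carry_out(travel=[[0.02,-0.001,0],[0.032,-0.001,0],[0.032,-0.001,0],[0.032,-0.001,0],[0.032,-0.001,0],[0.032,-0.001,0],[0.032,-0.001,0],[0.032,-0.001,0]], rotation=[[0,0,0],[0,0,0],[0,0,0],[0,0,0],[0,0,0],[0,0,0],[0,0,0],[0,0,0]], hand=[0,0,0,0,0,0,0,0])

```text
t: 31.27
eef_pos: [0.6008, 0.0641, 0.1473]
tcp_rot: [-179.9, -0.0, 98.7]
wrist_force: [0.2, -0.8, -1.9]
grip_width: 0.0268
```

carry_out(travel=[[0.028,-0.001,0],[0.017,-0.001,0],[0.01,0,0],[0,0,0],[0,0,0],[0,0,0],[0,0,0]], rotation=[[0,0,0],[0,0,0],[0,0,0],[0,0,6],[0,0,6],[0,0,5],[0,0,0]], hand=[0,0,0,0,0,0,0])

```text
t: 31.85
eef_pos: [0.5914, 0.1162, 0.1474]
tcp_rot: [-180.0, 0.0, 81.4]
wrist_force: [0.5, 0.6, -1.2]
grip_width: 0.0271
```

```bash
python3 - <<'E'
from h import *
delta([.592,.1155,.052],81.4)
E
```

```text
t 31.85 pos [0.5914 0.1162 0.1474] rot [-1.7996e+02  2.0000e-02  8.1410e+01] w 0.0271 F [ 0.5  0.6 -1.2]
  tool delta mm [-0.6  0.8 95.4] rotvec [-0.04  0.02  0.01]
```

carry_out(travel=[[-0.001,0.001,0.03],[0,0,0.03],[0,0,0.02],[0,0,0.01],[0,0,0.004],[0,0,0]], rotation=[[0,0,0],[0,0,0],[0,0,0],[0,0,0],[0,0,0],[0,0,0]], hand=[0,0,0,0,0,0])

```text
t: 32.35
eef_pos: [0.5919, 0.1153, 0.0537]
tcp_rot: [-179.9, 0.0, 81.7]
wrist_force: [0.3, 0.3, -0.2]
grip_width: 0.027
```

```bash
python3 - <<'E'
from h import *
delta([.592,.1155,.052],81.4)
snap("scene","s23",(180,90,430,270),3.1)
E
```

```text
t 32.35 pos [0.5919 0.1153 0.0537] rot [-1.7993e+02  1.0000e-02  8.1730e+01] w 0.027 F [ 0.3  0.3 -0.2]
  tool delta mm [0.2 0.  1.7] rotvec [-0.07  0.02  0.33]
```

View pics/s23.png

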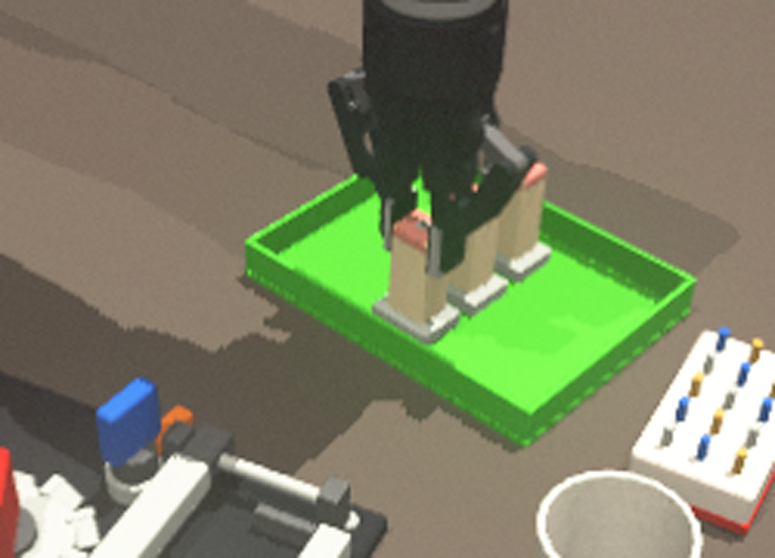

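The third block is inside the tray and clear of the second.

carry_out(travel=[[0,0,0.002],[0,0,0.001],[0,0,0]], rotation=[[0,0,0],[0,0,0],[0,0,0]], hand=[0,0,0])

```text
t: 32.65
eef_pos: [0.5933, 0.1155, 0.0519]
tcp_rot: [179.9, -0.0, 81.7]
wrist_force: [0.6, -0.7, 0.0]
grip_width: 0.0271
```

carry_out(travel=[[0,0,0],[0,0,0],[0,0,0],[0,0,0],[0,0,-0.02],[0,0,-0.04],[0,0,-0.04]], rotation=[[0,0,0],[0,0,0],[0,0,0],[0,0,0],[0,0,0],[0,0,0],[0,0,0]], hand=[0.5,0.6,0.7,0.7,0.7,0.7,0.7])

```text
t: 33.23
eef_pos: [0.5908, 0.1156, 0.1504]
tcp_rot: [-179.8, 0.0, 81.7]
wrist_force: [1.7, 0.1, 1.1]
grip_width: 0.06
```

```bash
python3 - <<'E'
from h import *
snap("scene","s24")
snap("top","t24")
a=np.radians(46.74+96); w=W(-152+46.7*np.cos(a),0,52-34+46.7*np.sin(a)); print(w)
delta([w[0],w[1],.15],8.8)
E
```

```text
[ 0.41185846 -0.19394008  0.04627372]
t 33.33 pos [0.5959 0.1155 0.1586] rot [ 1.794e+02 -7.000e-02  8.167e+01] w 0.0598 F [ 0.8 -0.   0.9]
  tool delta mm [-332.9 -137.4    6.7] rotvec [ 0.48 -0.44 72.87]
```

View pics/s24.png

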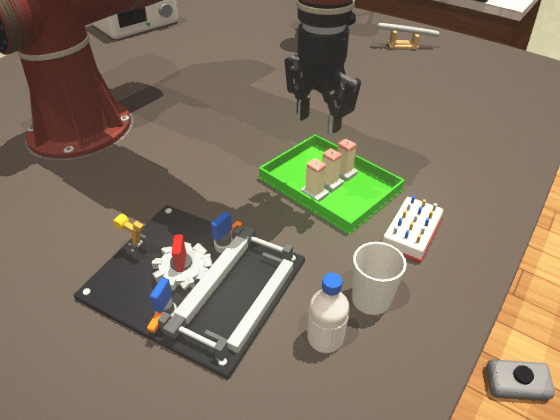

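View pics/t24.png

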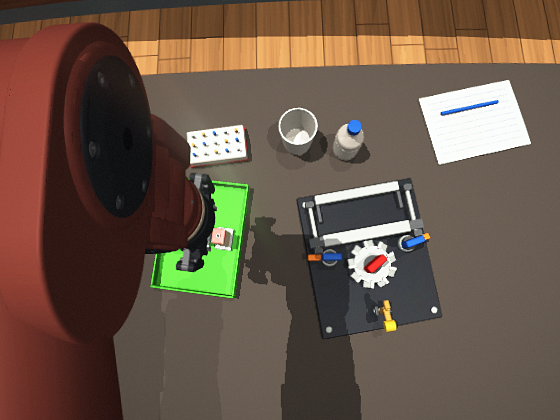

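All three blocks stand in the tray, the jaw is open and the bystanders have not moved. Last is the pawl, whose roller is at (121,221).

carry_out(travel=[[-0.033,-0.0137,0],[-0.033,-0.0137,0],[-0.033,-0.0137,0],[-0.033,-0.0137,0],[-0.033,-0.0137,0],[-0.033,-0.0137,0],[-0.033,-0.0137,0],[-0.033,-0.0137,0]], rotation=[[0,0,0],[0,0,0],[0,0,0],[0,0,0],[0,0,0],[0,0,0],[0,0,0],[0,0,0]], hand=[0.5,0.5,0.5,0.5,0.5,0.5,0.5,0.5], grip_force=30)

```text
t: 34.0
eef_pos: [0.4447, -0.1309, 0.1509]
tcp_rot: [180.0, 0.0, 81.7]
wrist_force: [0.4, -0.4, -0.8]
grip_width: 0.0425
```

carry_out(travel=[[-0.033,-0.0137,0],[-0.033,-0.0137,0],[0,0,0],[0,0,0],[0,0,0],[0,0,0],[0,0,0],[0,0,0]], rotation=[[0,0,0],[0,0,0],[0,0,7],[0,0,7],[0,0,7],[0,0,7],[0,0,7],[0,0,7]], hand=[0.5,0.5,0.5,0.5,0.5,0.5,0.5,0.5])

```text
t: 34.67
eef_pos: [0.409, -0.1912, 0.1509]
tcp_rot: [180.0, 0.0, 39.3]
wrist_force: [-0.1, -0.4, -0.1]
grip_width: 0.0428
```

carry_out(travel=[[0,0,0],[0,0,0],[0,0,0],[0,0,0],[0,0,0],[0,0,0]], rotation=[[0,0,7],[0,0,7],[0,0,7],[0,0,7],[0,0,3],[0,0,0]], hand=[0.5,0.5,0.5,0.5,0.5,0.5])

```text
t: 35.17
eef_pos: [0.409, -0.1911, 0.1509]
tcp_rot: [180.0, -0.0, 8.5]
wrist_force: [-0.2, -0.3, 0.1]
grip_width: 0.0431
```

```bash
python3 - <<'E'
from h import *
a=np.radians(46.74+96); w=W(-152+46.7*np.cos(a),0,52-34+46.7*np.sin(a)); 
delta(w,8.8); print(ctrl.observe()['joints'].round(1))
snap("scene","s25",(70,130,270,280),4)
E
```

```text
t 35.17 pos [ 0.409  -0.1911  0.1509] rot [ 1.7998e+02 -1.0000e-02  8.5300e+00] w 0.0431 F [-0.2 -0.3  0.1]
  tool delta mm [  2.4   3.1 104.6] rotvec [ 0.02 -0.01 -0.27]
[-41.7 -20.8 -27.5  83.3  -0.  129.7]
```

View pics/s25.png

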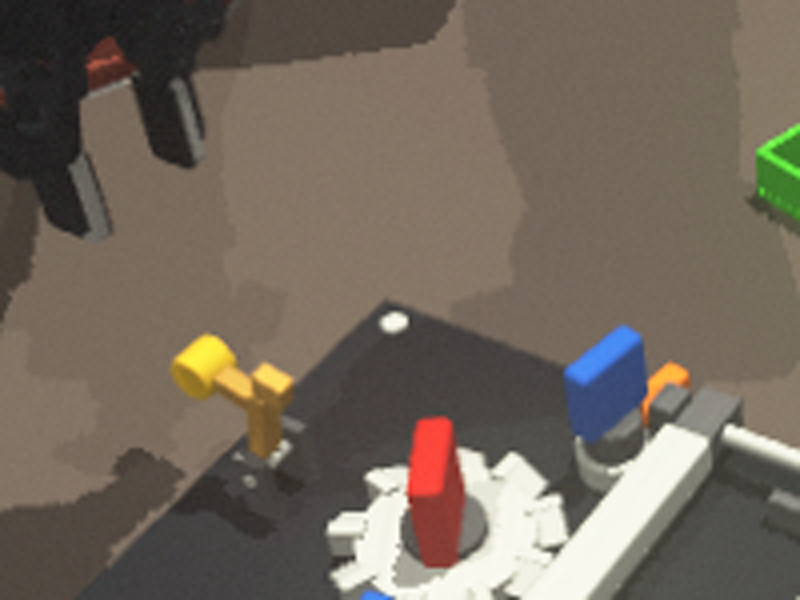

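carry_out(travel=[[0.003,0.003,0.035],[0,0,0.035],[0,0,0.02],[0,0,0.01],[0,0,0],[0,0,0]], rotation=[[0,0,0],[0,0,0],[0,0,0],[0,0,0],[0,0,0],[0,0,0]], hand=[0.5,0.5,0.5,0.5,0.5,0.5])

```text
t: 35.72
eef_pos: [0.4125, -0.1937, 0.0516]
tcp_rot: [180.0, -0.0, 8.7]
wrist_force: [-0.1, 0.4, 0.3]
grip_width: 0.0426
```

```bash
python3 - <<'E'
from h import *
delta([.4125,-.1945,.0475],8.8)
snap("scene","s26",(70,130,270,280),4)
E
```

```text
t 35.72 pos [ 0.4125 -0.1937  0.0516] rot [ 1.7998e+02 -1.0000e-02  8.7200e+00] w 0.0426 F [-0.1  0.4  0.3]
  tool delta mm [-0.1  0.7  4.1] rotvec [ 0.02 -0.01 -0.08]
```

View pics/s26.png

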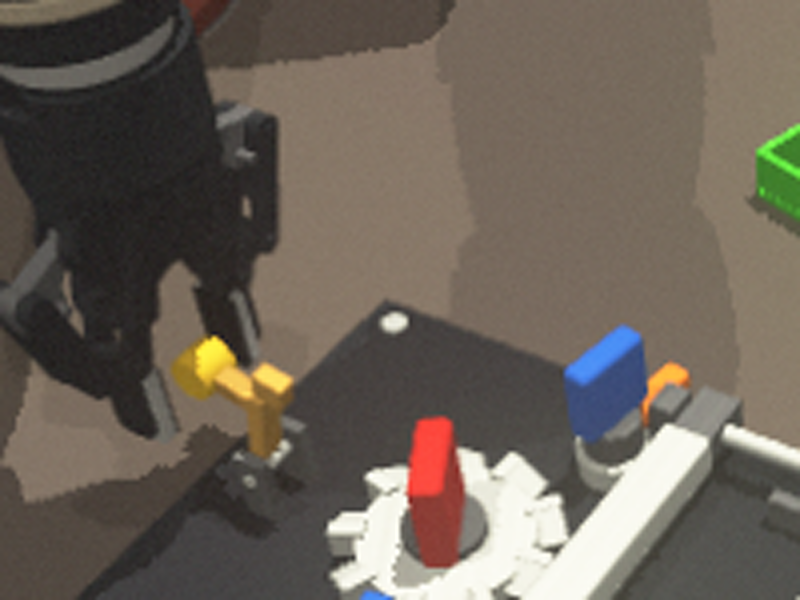

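carry_out(travel=[[0,0.0005,0.003],[0,0,0],[0,0,0],[0,0,0],[0,0,0],[0,0,0]], rotation=[[0,0,0],[0,0,0],[0,0,0],[0,0,0],[0,0,0],[0,0,0]], hand=[0.5,0,0,0,0,0])

```text
t: 36.27
eef_pos: [0.4126, -0.1941, 0.0486]
tcp_rot: [180.0, -0.0, 8.7]
wrist_force: [-2.8, 2.7, 6.6]
grip_width: 0.0173
```

```bash
python3 - <<'E'
from h import *
a=np.radians(46.74+97); w=W(-152+46.7*np.cos(a),0,52-34+46.7*np.sin(a)); 
delta(w,8.8)
snap("scene","s27",(70,130,270,280),4)
a=np.radians(46.74+np.linspace(97,0,13)); 
xz=46.7*np.c_[np.cos(a),np.sin(a)]; print(np.diff(xz,axis=0).round(1).tolist())
E
```

```text
t 36.27 pos [ 0.4126 -0.1941  0.0486] rot [ 1.7998e+02 -2.0000e-02  8.6700e+00] w 0.0173 F [-2.8  2.7  6.6]
  tool delta mm [-1.2 -0.3  3. ] rotvec [ 0.02 -0.02 -0.13]
[[4.3, 5.0], [4.9, 4.4], [5.5, 3.6], [5.9, 2.8], [6.3, 2.0], [6.5, 1.1], [6.6, 0.1], [6.5, -0.8], [6.4, -1.7], [6.1, -2.6], [5.6, -3.4], [5.1, -4.2]]
```

View pics/s27.png

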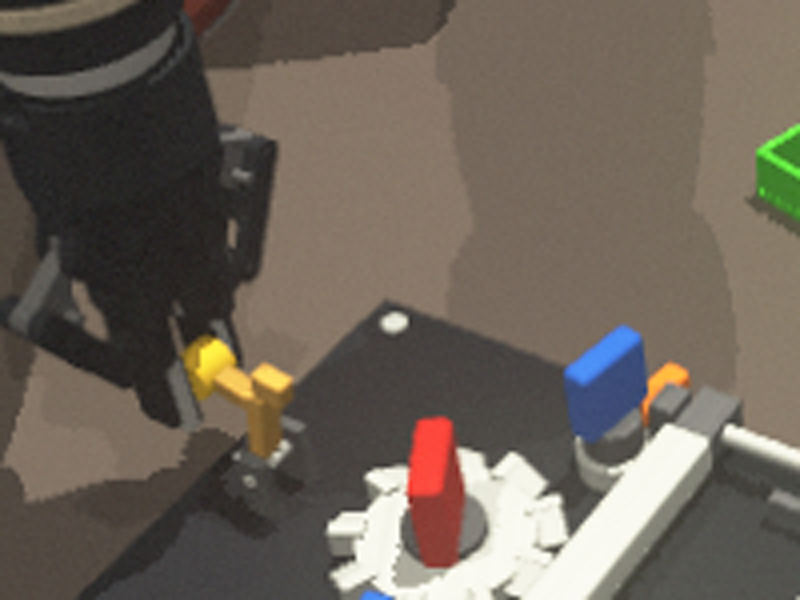

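The roller is pinched, at about (122,222). Swing it forward along the arc.

carry_out(travel=[[0.0043,0,-0.005],[0.0049,0,-0.0044],[0.0055,0,-0.0036],[0.0059,0,-0.0028],[0.0063,0,-0.002],[0.0065,0,-0.0011],[0.0066,0,0],[0.0065,0,0.0008]], rotation=[[0,0,0],[0,0,0],[0,0,0],[0,0,0],[0,0,0],[0,0,0],[0,0,0],[0,0,0]], hand=[0,0,0,0,0,0,0,0])

```text
t: 36.98
eef_pos: [0.458, -0.1869, 0.066]
tcp_rot: [-180.0, 0.2, 8.7]
wrist_force: [-8.1, -3.5, -4.2]
grip_width: 0.0174
```

```bash
python3 - <<'E'
from h import *
a=np.radians(46.74+97/3); delta(W(-152+46.7*np.cos(a),0,52-34+46.7*np.sin(a)),8.8)
snap("scene","s28",(90,150,290,300),4)
E
```

```text
t 36.98 pos [ 0.458  -0.1869  0.066 ] rot [-1.7999e+02  1.7000e-01  8.6500e+00] w 0.0174 F [-8.1 -3.5 -4.2]
  tool delta mm [-0.6 -0.1  2.2] rotvec [-0.01  0.16 -0.15]
```

View pics/s28.png

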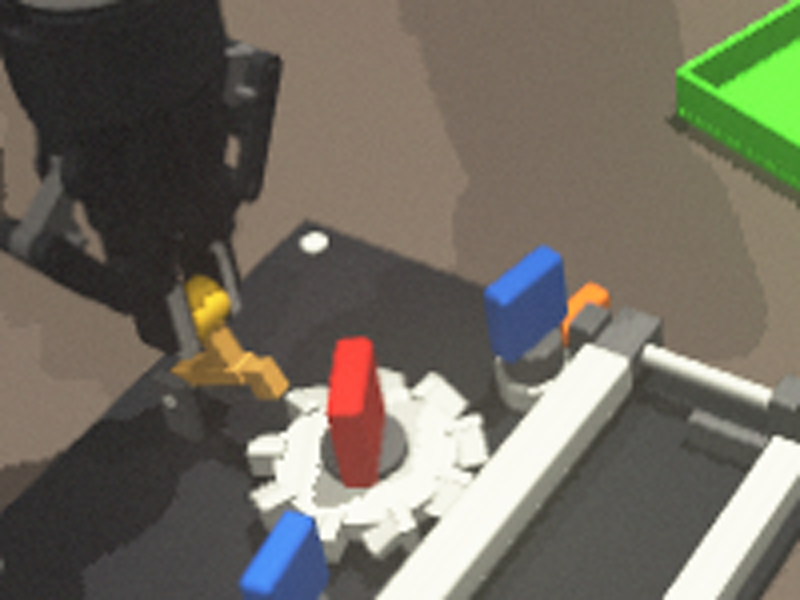

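carry_out(travel=[[0.0064,0,0.0017],[0.0061,0,0.0026],[0.0056,0,0.0034],[0.0051,0,0.0042],[0.001,0,0.001],[0,0,0]], rotation=[[0,0,0],[0,0,0],[0,0,0],[0,0,0],[0,0,0],[0,0,0]], hand=[0,0,0,0,0,0])

```text
t: 37.53
eef_pos: [0.4823, -0.1834, 0.0549]
tcp_rot: [180.0, 0.1, 8.7]
wrist_force: [-12.5, 1.9, 11.3]
grip_width: 0.0174
```

```bash
python3 - <<'E'
from h import *
delta(W(-120,0,52),8.8)
snap("scene","s29",(90,150,290,300),4)
E
```

```text
t 37.53 pos [ 0.4823 -0.1834  0.0549] rot [1.7997e+02 1.1000e-01 8.6800e+00] w 0.0174 F [-12.5   1.9  11.3]
  tool delta mm [-2.1 -0.3  2.9] rotvec [ 0.03  0.11 -0.12]
```

View pics/s29.png

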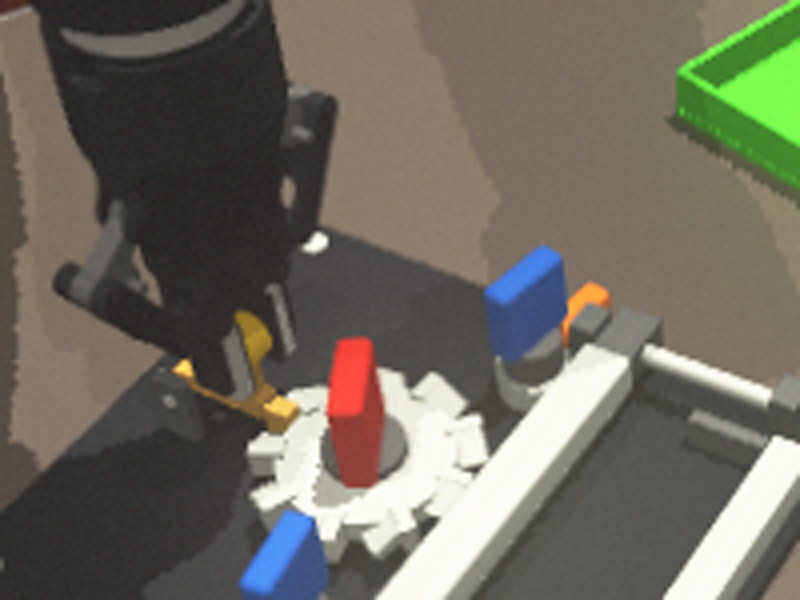

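carry_out(travel=[[0.001,0,0.0015],[0,0,0],[0,0,0]], rotation=[[0,0,0],[0,0,0],[0,0,0]], hand=[0,0,0])

```text
t: 37.83
eef_pos: [0.4825, -0.1835, 0.0547]
tcp_rot: [179.9, 0.2, 8.7]
wrist_force: [-22.6, 3.6, 26.1]
grip_width: 0.0169
```

```bash
python3 - <<'E'
from h import *
delta(W(-120,0,52),8.8)
E
```

```text
t 37.83 pos [ 0.4825 -0.1835  0.0547] rot [179.95   0.18   8.66] w 0.0169 F [-22.6   3.6  26.1]
  tool delta mm [-2.3 -0.4  2.7] rotvec [ 0.05  0.18 -0.13]
```

carry_out(travel=[[-0.0015,0,-0.002],[0,0,0],[0,0,0],[0,0,0],[0,0,0],[0,0,-0.02],[0,0,-0.04],[0,0,-0.04]], rotation=[[0,0,0],[0,0,0],[0,0,0],[0,0,0],[0,0,0],[0,0,0],[0,0,0],[0,0,0]], hand=[0,0.5,0.5,0.5,0.5,0.5,0.5,0.5])

```text
t: 38.5
eef_pos: [0.4809, -0.1826, 0.1535]
tcp_rot: [-179.9, 0.1, 8.7]
wrist_force: [0.6, -1.2, 1.2]
grip_width: 0.0424
```

carry_out(travel=[[0,0.02,-0.02],[0,0.035,0],[0,0.035,0],[0,0.035,0],[0,0.035,0],[0,0.035,0],[0,0,0]], rotation=[[0,0,0],[0,0,0],[0,0,0],[0,0,0],[0,0,0],[0,0,0],[0,0,0]], hand=[0.5,0.5,0.5,0.5,0.5,0.5,0.5])

```text
t: 39.08
eef_pos: [0.5109, -0.3817, 0.1716]
tcp_rot: [180.0, 0.0, 8.4]
wrist_force: [0.1, -0.3, -0.7]
grip_width: 0.0429
```

```bash
python3 - <<'E'
from h import *
snap("scene","s30")
snap("top","t30")
delta(W(-120,0,52),8.8)
import cv2
a=cv2.imread("pics/s30_raw.png")[195:345,70:270]; cv2.imwrite("pics/s30c.png",cv2.resize(a,None,fx=4,fy=4,interpolation=2))
E
```

```text
t 39.18 pos [ 0.511  -0.3772  0.1727] rot [-1.7993e+02  3.0000e-02  8.5700e+00] w 0.0429 F [-0.   0.2  0.5]
  tool delta mm [  -1.5 -196.1  120.9] rotvec [-0.07  0.03 -0.23]
```

View pics/s30c.png

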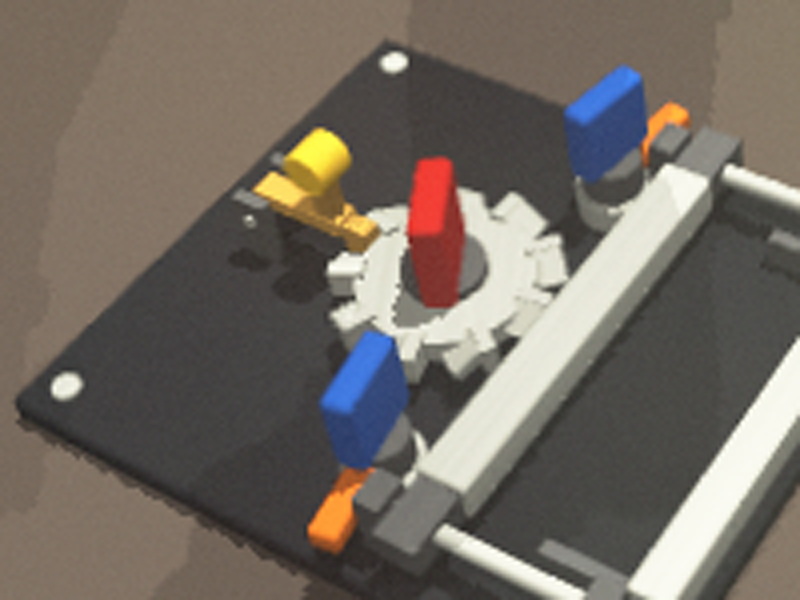

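View pics/t30.png

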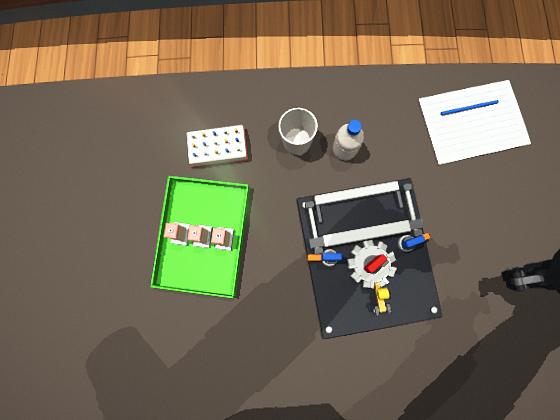

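View pics/s30.png

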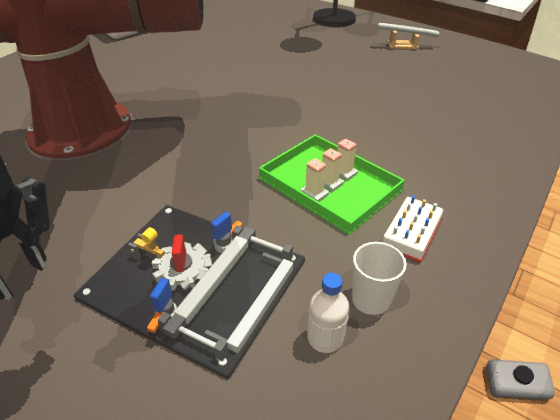

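```bash
python3 - <<'E'
from h import *
for n,b in(("scene",(210,280,110,175)),("top",(270,330,365,400))):
  for f in (f"pics/{n}0.png",f"pics/{n[0]}30_raw.png"):
    im=cv2.imread(f)[b[0]:b[1],b[2]:b[3]]; h=cv2.cvtColor(im,cv2.COLOR_BGR2HSV)
    m=(h[...,0]>15)&(h[...,0]<35)&(h[...,1]>150)&(h[...,2]>110)
    y,x=np.nonzero(m); print(n,f,m.sum(),x.mean()+b[2],y.mean()+b[0],x.max()+b[2],y.max()+b[0])
im=cv2.imread("pics/t30_raw.png");h=cv2.cvtColor(im,cv2.COLOR_BGR2HSV)
for nm,lo,hi in(("orange",5,15),("blue",105,125)):
  m=((h[...,0]>=lo)&(h[...,0]<=hi)&(h[...,1]>170)&(h[...,2]>90))
  for side,(a,b) in dict(L=(300,345),R=(395,435)).items():
    mm=m[230:275,a:b]; y,x=np.nonzero(mm); 
    w=atz("top",(x.mean()+a,y.mean()+230),.03 if nm=="orange" else .07); d=T2([0,0,-8.8],[w-[P[0],P[1],0]])[0]; print(nm,side,(d*1e3).round(1))
# jaw edges along middle, predicted open jaw front/back top edges
print("pred jaw corners top (open)",proj("top",T2(P,[[.006,.085,.042],[.006,-.085,.042],[-.016,.085,.042],[-.016,-.085,.042]])).round(1))
E
python3 -c "
import cv2
a=cv2.imread('pics/t30_raw.png')[170:345,285:450]; cv2.imwrite('pics/t30c.png',cv2.resize(a,None,fx=3.4,fy=3.4,interpolation=2))"
```

```text
scene pics/scene0.png 356 148.39606741573033 240.5505617977528 163 254
scene pics/s30_raw.png 347 148.22190201729106 240.17291066282422 163 256
top pics/top0.png 195 381.3128205128205 293.8871794871795 389 311
top pics/t30_raw.png 195 381.2717948717949 294.1589743589744 389 311
orange L [-33.5 106.3  30. ]
orange R [ -31.4 -118.7   30. ]
blue L [-38.1  76.2  70. ]
blue R [-37.9 -78.2  70. ]
pred jaw corners top (open) [[321.  235.2]
 [407.1 219.6]
 [323.1 246.5]
 [409.6 230.7]]
```

View pics/t30c.png

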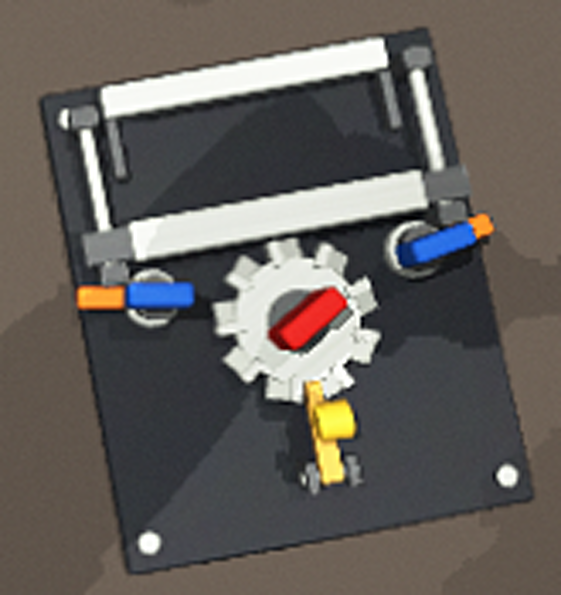

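The pawl sits where it did at the start (to under 0.5 px), the jaw edges match the fully open prediction, and both struts point outwards. Handing in.

```bash
python3 -c "
from bench import ctrl
print(ctrl.close_job())"
```

```text
the job is handed in; nothing more can be done
None
```

The clamp is empty: all three blocks present are in the green tray, the jaw is fully open and the pawl is back down in the wheel. I worked in the order asked and handed the job in at about 39 s on the robot's clock; it gave no verdict.

- **Stops:** I turned the left knob, then the right, until each pressed against its end stop. The pictures show both struts pointing outwards.
- **Pawl and wheel:** I tipped the pawl back by about 96° of its 97°. I then turned the wheel anticlockwise until it pressed firmly against its end stop. The jaw's edges in the last top view lie within about 3 px of where a fully open jaw should be.
- **Blocks:** Each was carried upright and set down separately. The last pictures show all three standing in the tray and the clamp row empty.
- **Closing the pawl:** It was pressed down until it stopped. Its position in both cameras matches the starting picture to under 0.5 px.
- **Bystanders:** The cup, kit and bottle stand where they did.

The highest wrist force I read was about 38 N, while turning the left knob. My camera estimate of the clamp was about 2 mm out, so I corrected it from where the gripper met that knob. I saw no block knocked aside and no slip of the grip, and no check failed.

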